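# Hang the measuring cups on the organiser's snap hooks

### The arm

A 7-joint arm with a two-finger parallel gripper is mounted at the origin on the work surface. World frame = base frame: x ahead of the robot, y to its left, z up, the work surface at z = 0. Lengths are in m, angles in rad, forces in N, time in s.
With the tool pointing down it reaches from about 0.4 to 0.85 m from the base axis. Payload 4.5 kg.
Tool frame: the origin (TCP) lies midway between the tips of the shut fingers; the grasp point (between the pads) lies 19 mm behind it; z points along the fingers, y is the line along which they close (so a half turn about z gives the same grasp; the last joint's range is limited). The gripper opens to 88 mm and grips with 3 to 60 N. Pads are 18 mm wide; open, the fingers measure 123 mm over their backs; the gripper's body (75 mm by 187 mm) begins 45 mm behind the grasp point.
Start: joints at [1.245, 0.689, -0.195, 1.565, 0.157, 0.902, -0.215], TCP at [0.22, -0.585, 0.239] pointing down, gripper open.
Joint ranges: [-3.01, 3.01], [-0.46, 2.08], [-1.47, 1.51], [0.13, 2.56], [-1, 4.14], [0.04, 2.09], [-2.66, 2.66]. Speed limits (rad/s): [2.57, 2.57, 3.14, 3.14, 3.14, 3.14, 3.14].

### API

Orientations are given as a unit quaternion [x, y, z, w].
In Python, from plant import r gives the robot as it stands.
- The arm moves only by the tool carry_out, never from a script. Its argument "plan" is a list of rows, each an object with "rot": the turn, a rotation vector about the tool's x, y, z in rad, a list of three; "xyz": the shift along the tool's x, y, z in m, a list of three; "grip": the closure in counts, from 0 (fully open) to 255 (shut). In form: [{"rot": [wx, wy, wz], "xyz": [dx, dy, dz], "grip": grip}, ...]. A call has 1 to 8 rows; each row is the pose to reach, as a shift and turn from the pose commanded when the call began, along the tool's axes at that moment; what a row does not reach only later rows make up. A row lasts 1/12 s, in which the tool goes at most 41.7 mm and 7.16 degrees, less where a joint would pass 70% of its speed; a pose out of reach is approached as far as the arm can. A call with a gripper value outside its range is refused whole. The fingers move at their own pace and stop on an object; "squeeze" is the grip in N (left out, the last holds). Time passes only in rows, so rows that repeat a pose let the fingers close. It gives the time, the measured TCP pose, the force, the opening and the grip force at its end, in the units of the state.
- r.get_state(): the state, without advancing time (a new reading comes with each control period).
- r.snapshot(name): name is "scene" or "top" or "wrist"; returns the picture (420x560x3 uint8, red, green, blue); there is no depth.
- r.camera_params(name): a dict with "fx", "fy", "cx", "cy" (pixels), "position" and "attitude" of the camera in the world; the wrist camera has in their place "hand_eye" (4x4, takes a point from camera to tool coordinates, whose origin is the TCP and whose axes are the flange's). Camera axes: x right, y down, z forward; pixel columns grow to the right and rows downward; lengths in m; the calibration is good to about 2 mm. The wrist camera is an equidistant fisheye: a pixel r from the principal point sees the ray r / f radians off the axis. A picture is of the moment at which its call begins: read the wrist's pose just before it. camera_params takes no time and is no camera call.
- r.finish_job(): hands the job in; it is judged then, once.
The state is a dict: "clock": time; "q": joint angles; "qd": joint speeds; "joint_torque": joint torques, N m; "tool_pos": TCP position; "eef_rot": TCP orientation; "contact_force": force on the tool from outside, world axes, zero at the start; "moment": the same for the moment, N m; "opening": opening from 0.0 (shut) to 1.0 (fully open); "finger_force": force on a finger pad.
Only numpy, scipy, OpenCV 4.12 (cv2) and the standard library are available. Lean on these libraries where they do the work, as an engineer would, in place of code of your own. Each camera call takes 0.05 s, during which the arm holds its last target. There are 200 camera calls.

### The job

Put the measuring cups away: slide the organiser's clear screen fully open to the left, snap the eye of every measuring cup on the counter past a sprung gate so that it hangs inside a snap hook with the gates sprung shut again, and then slide the screen fully shut in front of them. Do not knock over the salt or the milk carton.

Things in the scene. Friction and masses are not known exactly. Their poses are not given: they have to be found in the camera images.
- cup0_grip (a point): smallest plain aluminium measuring cup, 146 mm long, about 80 g: round bowl 52 mm across the rim, 36 mm tall, standing upright; straight level handle (12 mm wide, 6 mm thick) ending in a round eye. This point: mid-handle, 32 mm above the underside, 50 mm from the bowl's axis, 46 mm from the eye's centre. x along the handle from bowl to eye, z out of the bowl's mouth. Absent in some runs.
- cup0_eye (a point): centre of the eye of the smallest cup: ring of 7 mm round wire, 33 mm inside, 47 mm outside, lying level in the plane of the handle's mid-thickness. Axes of the cup.
- cup1_grip (a point): second smallest plain aluminium measuring cup, 150 mm long, about 92 g: round bowl 56 mm across the rim, 41 mm tall, standing upright; straight level handle (12 mm wide, 6 mm thick) ending in a round eye. This point: mid-handle, 37 mm above the underside, 52 mm from the bowl's axis, 46 mm from the eye's centre. x along the handle from bowl to eye, z out of the bowl's mouth. Absent in some runs.
- cup1_eye (a point): centre of the eye of the second smallest cup: ring of 7 mm round wire, 33 mm inside, 47 mm outside, lying level in the plane of the handle's mid-thickness. Axes of the cup.
- cup2_grip (a point): second largest plain aluminium measuring cup, 154 mm long, about 104 g: round bowl 60 mm across the rim, 46 mm tall, standing upright; straight level handle (12 mm wide, 6 mm thick) ending in a round eye. This point: mid-handle, 42 mm above the underside, 54 mm from the bowl's axis, 46 mm from the eye's centre. x along the handle from bowl to eye, z out of the bowl's mouth. Absent in some runs.
- cup2_eye (a point): centre of the eye of the second largest cup: ring of 7 mm round wire, 33 mm inside, 47 mm outside, lying level in the plane of the handle's mid-thickness. Axes of the cup.
- cup3_grip (a point): largest plain aluminium measuring cup, 158 mm long, about 116 g: round bowl 64 mm across the rim, 51 mm tall, standing upright; straight level handle (12 mm wide, 6 mm thick) ending in a round eye. This point: mid-handle, 47 mm above the underside, 56 mm from the bowl's axis, 46 mm from the eye's centre. x along the handle from bowl to eye, z out of the bowl's mouth. Absent in some runs.
- cup3_eye (a point): centre of the eye of the largest cup: ring of 7 mm round wire, 33 mm inside, 47 mm outside, lying level in the plane of the handle's mid-thickness. Axes of the cup.
- organiser: wooden counter organiser 705 mm long: low base, rail on posts, four snap hooks on its right half, jars on its left, a clear sliding screen in front. Axes: x away from the robot through its depth, y along it to the left, z up. The rail is 50 mm behind the hook bars' points (+x), 253 mm up. Origin on the counter below the line of the hook points, 75 mm left of the leftmost one.
- hook0_bar (a point): rightmost of four upturned snap hooks of 8 mm steel rod, 72 mm apart: point on the axis of its level bottom bar, 175 mm up. Axes of the organiser. From here the upright nose (robot side) is at x = -16 mm, its tip 40 mm up; the spine at x = +20 mm, rising to the rail: 28 mm free between. A hung cup's eye centre ends about 12 mm below this point.
- gate0 (a joint): sprung gate of the rightmost hook, rad: 6 mm rod hinged at the spine 76 mm above the bar, leaning down to the nose tip. 0 shut, 0.45 fully pushed in; springs shut. Cup level, eye to +x, eye centre at x = -20 mm from the bar point, lowered from 85 to 9 mm above it: the eye goes round the nose, its far side pushes past the gate (3 N). Let go there, the cup swings down and hangs.
- hook1_bar (a point): second from right of four upturned snap hooks of 8 mm steel rod, 72 mm apart: point on the axis of its level bottom bar, 175 mm up. Axes of the organiser. From here the upright nose (robot side) is at x = -16 mm, its tip 40 mm up; the spine at x = +20 mm, rising to the rail: 28 mm free between. A hung cup's eye centre ends about 12 mm below this point.
- gate1 (a joint): sprung gate of the second from right hook, rad: 6 mm rod hinged at the spine 76 mm above the bar, leaning down to the nose tip. 0 shut, 0.45 fully pushed in; springs shut. Cup level, eye to +x, eye centre at x = -20 mm from the bar point, lowered from 85 to 9 mm above it: the eye goes round the nose, its far side pushes past the gate (3 N). Let go there, the cup swings down and hangs.
- hook2_bar (a point): third from right of four upturned snap hooks of 8 mm steel rod, 72 mm apart: point on the axis of its level bottom bar, 175 mm up. Axes of the organiser. From here the upright nose (robot side) is at x = -16 mm, its tip 40 mm up; the spine at x = +20 mm, rising to the rail: 28 mm free between. A hung cup's eye centre ends about 12 mm below this point.
- gate2 (a joint): sprung gate of the third from right hook, rad: 6 mm rod hinged at the spine 76 mm above the bar, leaning down to the nose tip. 0 shut, 0.45 fully pushed in; springs shut. Cup level, eye to +x, eye centre at x = -20 mm from the bar point, lowered from 85 to 9 mm above it: the eye goes round the nose, its far side pushes past the gate (3 N). Let go there, the cup swings down and hangs.
- hook3_bar (a point): leftmost of four upturned snap hooks of 8 mm steel rod, 72 mm apart: point on the axis of its level bottom bar, 175 mm up. Axes of the organiser. From here the upright nose (robot side) is at x = -16 mm, its tip 40 mm up; the spine at x = +20 mm, rising to the rail: 28 mm free between. A hung cup's eye centre ends about 12 mm below this point.
- gate3 (a joint): sprung gate of the leftmost hook, rad: 6 mm rod hinged at the spine 76 mm above the bar, leaning down to the nose tip. 0 shut, 0.45 fully pushed in; springs shut. Cup level, eye to +x, eye centre at x = -20 mm from the bar point, lowered from 85 to 9 mm above it: the eye goes round the nose, its far side pushes past the gate (3 N). Let go there, the cup swings down and hangs.
- screen (a joint): slide of the clear splash screen (m), a 320 mm wide, 5 mm thick upright panel 35 mm in front of the hooks' noses. 0 = shut, in front of all four hooks; grows as it slides to the left (organiser's +y); 0.35 = fully open, in front of the jars. Needs about 2 N and stays where it is left.
- screen_grip (a point): where to hold the screen: in the dark wooden block on the middle of its top edge, 16 mm thick (x), 30 mm wide (y), 46 mm high, top at 271 mm; screen's top edge at 226 mm. This point is 253 mm above the counter. Axes of the organiser.
- salt: blue salt canister, 76 mm across, 170 mm tall; bystander; origin at the centre of its underside, z up.
- carton: white milk carton, 70 x 70 mm, 205 mm tall; bystander; origin at the centre of its underside, z up.
There are look-alikes about, which are no part of the job. What is shaped like the part that bears cup2_grip but green is not meant.

How it is judged:
On the way, in this order (a step that is already met when the one before it is completed fails the run):
1. the screen has been slid open (value of joint screen above 0.32 m), for 0.2 s.
2. every cup hangs inside a snap hook (((z of cup0_eye in the frame of hook0_bar between -0.035 and 0.004 m and horizontal distance between cup0_eye and hook0_bar below 0.03 m and z of cup0_grip in the frame of hook0_bar below -0.035 m) or (z of cup0_eye in the frame of hook1_bar between -0.035 and 0.004 m and horizontal distance between cup0_eye and hook1_bar below 0.03 m and z of cup0_grip in the frame of hook1_bar below -0.035 m) or (z of cup0_eye in the frame of hook2_bar between -0.035 and 0.004 m and horizontal distance between cup0_eye and hook2_bar below 0.03 m and z of cup0_grip in the frame of hook2_bar below -0.035 m) or (z of cup0_eye in the frame of hook3_bar between -0.035 and 0.004 m and horizontal distance between cup0_eye and hook3_bar below 0.03 m and z of cup0_grip in the frame of hook3_bar below -0.035 m)) and ((z of cup1_eye in the frame of hook0_bar between -0.035 and 0.004 m and horizontal distance between cup1_eye and hook0_bar below 0.03 m and z of cup1_grip in the frame of hook0_bar below -0.035 m) or (z of cup1_eye in the frame of hook1_bar between -0.035 and 0.004 m and horizontal distance between cup1_eye and hook1_bar below 0.03 m and z of cup1_grip in the frame of hook1_bar below -0.035 m) or (z of cup1_eye in the frame of hook2_bar between -0.035 and 0.004 m and horizontal distance between cup1_eye and hook2_bar below 0.03 m and z of cup1_grip in the frame of hook2_bar below -0.035 m) or (z of cup1_eye in the frame of hook3_bar between -0.035 and 0.004 m and horizontal distance between cup1_eye and hook3_bar below 0.03 m and z of cup1_grip in the frame of hook3_bar below -0.035 m)) and ((z of cup2_eye in the frame of hook0_bar between -0.035 and 0.004 m and horizontal distance between cup2_eye and hook0_bar below 0.03 m and z of cup2_grip in the frame of hook0_bar below -0.035 m) or (z of cup2_eye in the frame of hook1_bar between -0.035 and 0.004 m and horizontal distance between cup2_eye and hook1_bar below 0.03 m and z of cup2_grip in the frame of hook1_bar below -0.035 m) or (z of cup2_eye in the frame of hook2_bar between -0.035 and 0.004 m and horizontal distance between cup2_eye and hook2_bar below 0.03 m and z of cup2_grip in the frame of hook2_bar below -0.035 m) or (z of cup2_eye in the frame of hook3_bar between -0.035 and 0.004 m and horizontal distance between cup2_eye and hook3_bar below 0.03 m and z of cup2_grip in the frame of hook3_bar below -0.035 m)) and ((z of cup3_eye in the frame of hook0_bar between -0.035 and 0.004 m and horizontal distance between cup3_eye and hook0_bar below 0.03 m and z of cup3_grip in the frame of hook0_bar below -0.035 m) or (z of cup3_eye in the frame of hook1_bar between -0.035 and 0.004 m and horizontal distance between cup3_eye and hook1_bar below 0.03 m and z of cup3_grip in the frame of hook1_bar below -0.035 m) or (z of cup3_eye in the frame of hook2_bar between -0.035 and 0.004 m and horizontal distance between cup3_eye and hook2_bar below 0.03 m and z of cup3_grip in the frame of hook2_bar below -0.035 m) or (z of cup3_eye in the frame of hook3_bar between -0.035 and 0.004 m and horizontal distance between cup3_eye and hook3_bar below 0.03 m and z of cup3_grip in the frame of hook3_bar below -0.035 m))), for 0.3 s.
3. the screen has been slid shut (value of joint screen below 0.015 m), for 0.2 s.
At the end, for the whole second after the job is handed in: Every cup present hangs in a snap hook: its eye's centre 35 mm below to 4 mm above the hook's bar point and within 30 mm of it sideways, its grip point more than 35 mm below; all gates shut (under 0.1 rad), screen shut to within 15 mm (all of step 2 and value of joint each of gate0, gate1, gate2, gate3 below 0.1 rad and value of joint screen below 0.015 m); the robot touches nothing.
It fails at once if the salt canister is knocked over (angle between salt's own z axis and vertical above 0.7 rad).
It fails at once if the milk carton is knocked over (angle between carton's own z axis and vertical above 0.7 rad).
Of cup0, cup1, cup2, cup3 only 3 to 4 are there at a start; the rules pass over those that are not, and their reading is None.
At some moment in a run one of cup0, cup1, cup2, cup3 may be knocked a few centimetres aside while the robot is not near it.
It also fails if it takes over 208 s, if anything falls off the work surface, if the arm or the gripper's body presses on something with over 40 N, if the wrist force passes 120 N, or if a joint passes its speed limit or range.

## Working session

There is one attempt and no reset: what is moved stays moved. The work goes in short steps, Python scripts to look and compute and a tool call to move; the robot and the scene stay as the last step left them, time stands still between calls to the robot, and variables do not carry over. Pictures are saved under pics/ and viewed, at most 14 in all, crops included, and the job is handed in when it is done.

Besides the shell and the picture viewer there is one more tool, called after "Call:" as name(argument=value, ...) on one line, values as JSON. carry_out: Moves the arm, as the interface text tells. Its arguments: {"type":"object","properties":{"plan":{"type":"array"},"squeeze":{"type":"number"}},"required":["plan"]}

```bash
ls; mkdir -p pics
python3 - <<'E'
from plant import r
import cv2
for n in("scene","top","wrist"):
    p=r.camera_params(n);print(n,p)
    cv2.imwrite(f"pics/{n}0.png",r.snapshot(n)[:,:,::-1])
print(r.get_state())
E
```

```text
pics
scene {'fx': 474.93197371791456, 'fy': 474.93197371791456, 'cx': 284.6685065147829, 'cy': 209.35401326598972, 'position': array([0.95073765, 0.58774932, 1.35883721]), 'attitude': array([ 0.30863587,  0.91427339, -0.25052118, -0.07802049])}
top {'fx': 386.8621595192407, 'fy': 386.8621595192407, 'cx': 276.32553299843255, 'cy': 204.5386801762194, 'position': array([ 2.77792174e-01, -1.26904639e-03,  1.33070811e+00]), 'attitude': array([ 0.73944736, -0.66474559,  0.07345769, -0.07703806])}
wrist {'fx': 325.19226210127806, 'fy': 325.19226210127806, 'cx': 278.2298812854696, 'cy': 209.76462996473117, 'hand_eye': array([[-3.15904825e-04, -9.53839916e-01, -3.00315360e-01,
         7.68918599e-02],
       [ 9.99999934e-01, -2.48229510e-04, -2.63501639e-04,
         5.79957045e-05],
       [ 1.76791247e-04, -3.00315423e-01,  9.53839932e-01,
        -1.46294831e-01],
       [ 0.00000000e+00,  0.00000000e+00,  0.00000000e+00,
         1.00000000e+00]])}
{'clock': 0.15, 'q': array([ 1.244819  ,  0.68978531, -0.1945546 ,  1.56603374,  0.15726987,
        0.90249929, -0.21507067]), 'qd': array([-2.22673811e-04, -3.69823665e-03, -1.17288444e-05, -2.09122016e-03,
        1.62897463e-03,  2.03920057e-03,  5.92142823e-04]), 'joint_torque': array([-1.56236536e-03, -5.27869248e+01, -1.26859043e+00, -1.53589457e+01,
       -5.25159447e-02,  3.84685700e-03,  1.19113379e-04]), 'tool_pos': array([ 0.21987266, -0.58456927,  0.23811773]), 'eef_rot': array([ 9.83855505e-01,  1.78963397e-01, -1.47180134e-04, -6.53100363e-04]), 'contact_force': array([-0.05421605, -0.40764772,  0.87313228]), 'moment': array([-0.02350723, -0.00289871,  0.01804373]), 'finger_force': 0.0, 'opening': 1.0027768961880994}
```

View pics/scene0.png

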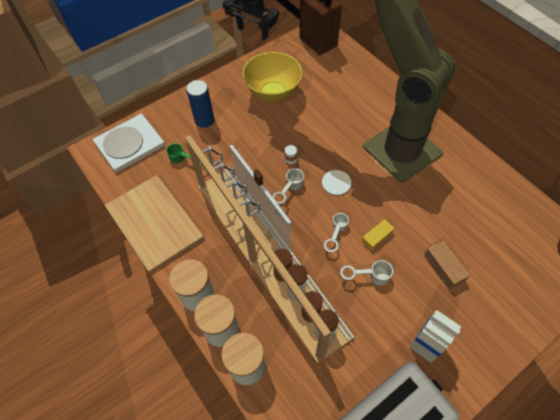

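View pics/top0.png

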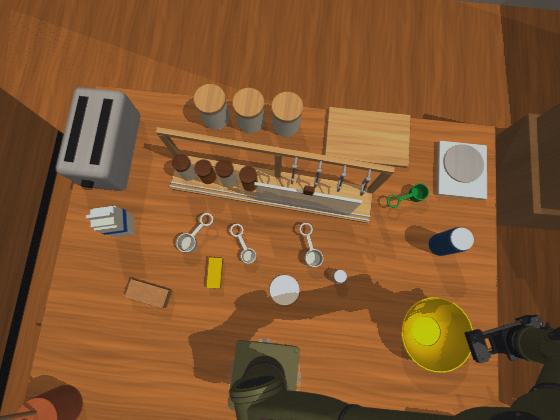

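Scene: three aluminium cups in the top view, with bowls at (186,243), (248,256), (314,258) and eyes at (206,219), (236,230), (306,229). The green look-alike at (419,192) is excluded. The screen block is at (309,190), salt at (460,240) and carton at (108,220). Other things to confuse with the cups are the white dish at (284,290) and the small shaker at (340,276).

```bash
cat > h.py <<'E'
from plant import r
import numpy as np, cv2
from scipy.spatial.transform import Rotation as R
def ray(n,u,v,st=None):
    p=r.camera_params(n)
    if n!="wrist":
        d=R.from_quat(p["attitude"]).apply([(u-p["cx"])/p["fx"],(v-p["cy"])/p["fy"],1]); return np.array(p["position"]),d/np.linalg.norm(d)
    st=st or r.get_state(); T=R.from_quat(st["eef_rot"]); H=p["hand_eye"]
    a,b=(u-p["cx"]),(v-p["cy"]); q=np.hypot(a,b); t=q/p["fx"]; s=np.sin(t)/max(q,1e-9)
    d=np.array([a*s,b*s,np.cos(t)])
    return T.apply(H[:3,3])+st["tool_pos"], T.apply(H[:3,:3]@d)
def onz(n,u,v,z,st=None):
    o,d=ray(n,u,v,st); return o+d*(z-o[2])/d[2]
def tri(*rays):
    A=sum(np.eye(3)-np.outer(d,d) for o,d in rays); b=sum((np.eye(3)-np.outer(d,d))@o for o,d in rays)
    X=np.linalg.solve(A,b); return X,[np.linalg.norm(np.cross(X-o,d)) for o,d in rays]
def pix(n,X,st=None):
    p=r.camera_params(n)
    if n!="wrist":
        c=R.from_quat(p["attitude"]).inv().apply(np.array(X)-p["position"]); return c[:2]/c[2]*p["fx"]+[p["cx"],p["cy"]]
    st=st or r.get_state(); T=R.from_quat(st["eef_rot"]); H=p["hand_eye"]
    c=H[:3,:3].T@(T.inv().apply(np.array(X)-st["tool_pos"])-H[:3,3]); t=np.arctan2(np.hypot(*c[:2]),c[2])
    return c[:2]/np.hypot(*c[:2])*t*p["fx"]+[p["cx"],p["cy"]]
E
python3 - <<'E'
from h import *
t=cv2.imread("pics/top0.png");s=cv2.imread("pics/scene0.png")
cv2.imwrite("pics/topc.png",cv2.resize(t[120:290,150:400],None,fx=3.2,fy=3.2,interpolation=cv2.INTER_CUBIC))
cv2.imwrite("pics/scenec.png",cv2.resize(s[130:370,160:410],None,fx=2.5,fy=2.5,interpolation=cv2.INTER_CUBIC)[:600])
E
```

```text
(no output)
```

View pics/topc.png

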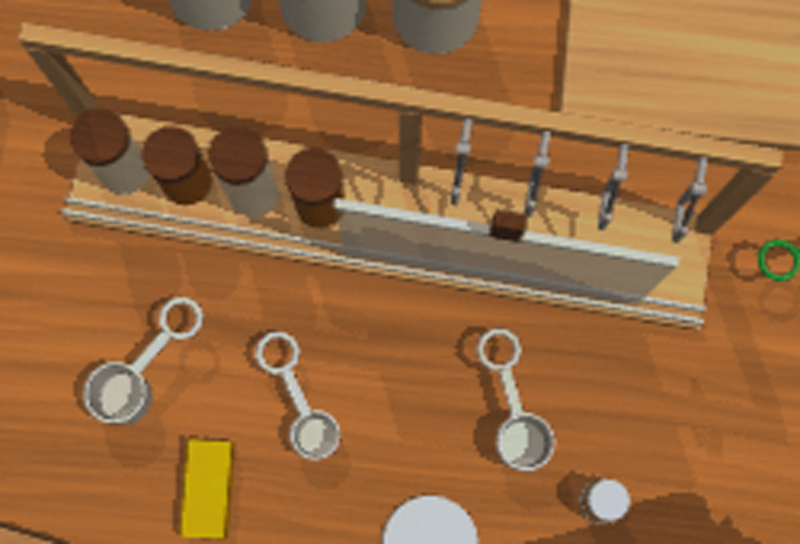

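View pics/scenec.png

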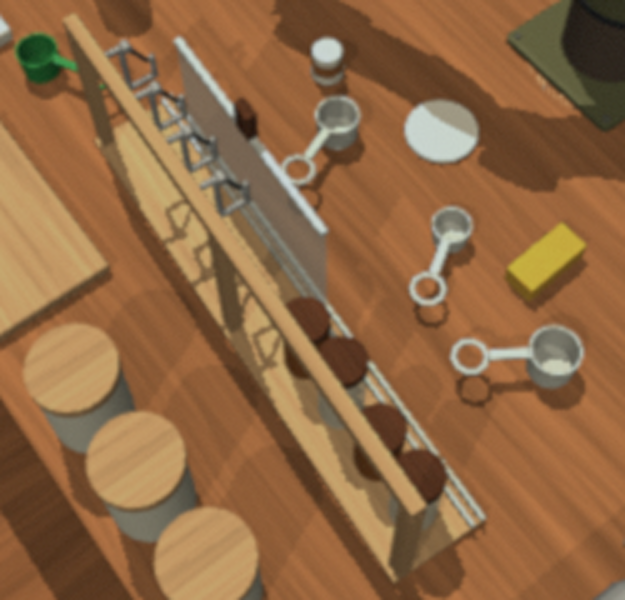

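Run:
```python
from h import *
np.set_printoptions(precision=4,suppress=True)
T=lambda u,v:ray("top",150+u/3.2,120+v/3.2); S=lambda u,v:ray("scene",160+u/2.5,130+v/2.5)
Tz=lambda u,v,z:onz("top",150+u/3.2,120+v/3.2,z); Sz=lambda u,v,z:onz("scene",160+u/2.5,130+v/2.5,z)
P={}
for k,a,b in [("Aeye",(181,318),(470,357)),("Abowl",(117,392),(555,352)),("Beye",(277,353),(428,289)),("Bbowl",(314,435),(452,226)),("Ceye",(499,349),(298,170)),("Cbowl",(525,442),(338,118)),
 ("scrL",(335,203),(326,228)),("scrR",(678,262),(178,40)),("block",(508,222),(246,112)),("postLtop",(30,38),None),]:
    if b is None: continue
    X,e=tri(T(*a),S(*b)); P[k]=X; print(k,X,np.array(e))
for c in "ABC": print(c,np.linalg.norm((P[c+"eye"]-P[c+"bowl"])[:2]))
d=P["scrL"]-P["scrR"];print("screen",np.linalg.norm(d),"yaw of organiser y",np.arctan2(d[1],d[0])-np.pi/2)
# rail edges at 0.253
for uv in [(22,38),(783,160)]: print("rail",Tz(*uv,0.26))
# nose tips 0.215
for uv in [(457,200),(531,212),(605,225),(680,238)]: print("low nose bottom @.215", Tz(*uv,.215), Tz(*uv,.175))
# look at bowl widths by mask
t=cv2.imread("pics/top0.png");hsv=cv2.cvtColor(t,cv2.COLOR_BGR2HSV)
m=((hsv[:,:,1]<70)&(hsv[:,:,2]>110)).astype(np.uint8)
n,l,s,c=cv2.connectedComponentsWithStats(m)
for i in range(1,n):
    if s[i,4]>60: print(s[i],c[i])
for n,uv in [("salt",(461,239)),("carton",(104,220)),("shaker",(340,276))]:
    print(n,onz("top",*uv,.17))
```

```text
Aeye [0.4795 0.2501 0.0406] [0.001 0.001]
Abowl [0.3947 0.306  0.039 ] [0.0016 0.0016]
Beye [0.4556 0.1459 0.0256] [0.0007 0.0007]
Bbowl [0.3738 0.0962 0.0264] [0.0005 0.0005]
Ceye [ 0.4832 -0.0875  0.0355] [0.0009 0.0009]
Cbowl [ 0.3892 -0.1235  0.0304] [0.0011 0.0011]
scrL [0.5717 0.0883 0.2276] [0.0013 0.0013]
scrR [ 0.5522 -0.232   0.2178] [0.0013 0.0013]
block [ 0.5627 -0.0703  0.2592] [0.0008 0.0008]
A 0.1016421683634483
B 0.0957482714142807
C 0.10067399719850784
screen 0.3209607204743191 yaw of organiser y -0.06084776242570311
rail [0.6892 0.3895 0.26  ]
rail [ 0.6473 -0.3132  0.26  ]
low nose bottom @.215 [ 0.591  -0.0246  0.215 ] [ 0.6022 -0.0254  0.175 ]
low nose bottom @.215 [ 0.5869 -0.0943  0.215 ] [ 0.5979 -0.0976  0.175 ]
low nose bottom @.215 [ 0.5818 -0.1639  0.215 ] [ 0.5927 -0.1697  0.175 ]
low nose bottom @.215 [ 0.5768 -0.2341  0.215 ] [ 0.5875 -0.2424  0.175 ]
[  56   87   68   91 3152] [ 91.0815 133.256 ]
[214 104  13  25 168] [221.0714 117.3929]
[252 110  12  22 130] [257.7615 121.6538]
[290 118  10  18 108] [294.3241 126.713 ]
[ 438  141   49   58 2592] [462.4194 169.6902]
[185 167  11  12  80] [190.275  172.7625]
[228 174   8  13  65] [231.7231 180.0769]
[170 182  87  15 134] [212.1791 189.0597]
[254 182  49  12 188] [278.2234 187.5106]
[169 185 201  36 316] [269.4778 202.9114]
[262 191  20  10  73] [271.0137 196.4521]
[313 192  49  12 190] [337.4421 197.6632]
[290 198  80  19 193] [322.0622 206.3938]
[ 86 206  37  27 779] [105.9487 218.7266]
[110 212  25  25 189] [127.1481 226.5026]
[176 213  37  40 407] [190.9459 236.4054]
[299 223  24  44 333] [310.8078 249.988 ]
[230 224  26  40 308] [244.0552 247.2045]
[451 227  23  23 407] [461.7961 238.3464]
[334 270  13  13 135] [339.8519 275.9778]
[269 275  30  30 712] [283.8034 289.4466]
salt [ 0.4821 -0.5479  0.17  ]
carton [0.4249 0.533  0.17  ]
shaker [ 0.3337 -0.1918  0.17  ]
```

```bash
cat >> h.py <<'E'
def go(x,y,z,yaw,tilt=None):
    st=r.get_state(); C=R.from_quat(st["eef_rot"]); yaw=np.radians(yaw)
    D=R.from_matrix(np.array([[np.cos(yaw),np.sin(yaw),0],[np.sin(yaw),-np.cos(yaw),0],[0,0,-1]]).T.T)
    v=C.inv().apply(np.array([x,y,z])-st["tool_pos"]); w=(C.inv()*D).as_rotvec()
    print("xyz",np.round(v,4),"rot",np.round(w,4),"steps",max(np.linalg.norm(v)/.0417,np.degrees(np.linalg.norm(w))/7.16).round(1))
E
python3 -c "
from h import *
go(.56,-.07,.40,86.5)"
```

```text
xyz [ 0.4995 -0.362  -0.1614] rot [-1.2000e-03 -7.0000e-04 -1.1498e+00] steps 15.3
```

Call:
carry_out(plan=[{"rot": [0, 0, 0], "xyz": [0, 0, -0.04], "grip": 140}, {"rot": [0, 0, -1.15], "xyz": [0.5, -0.36, -0.16], "grip": 140}, {"rot": [0, 0, -1.15], "xyz": [0.5, -0.36, -0.16], "grip": 140}, {"rot": [0, 0, -1.15], "xyz": [0.5, -0.36, -0.16], "grip": 140}, {"rot": [0, 0, -1.15], "xyz": [0.5, -0.36, -0.16], "grip": 140}, {"rot": [0, 0, -1.15], "xyz": [0.5, -0.36, -0.16], "grip": 140}, {"rot": [0, 0, -1.15], "xyz": [0.5, -0.36, -0.16], "grip": 140}, {"rot": [0, 0, -1.15], "xyz": [0.5, -0.36, -0.16], "grip": 140}], squeeze=20)

```text
clock: 0.82
tool_pos: [0.3791, -0.3448, 0.3348]
eef_rot: [0.814, 0.581, -0.0, -0.0]
contact_force: [0.8, -0.6, 0.0]
opening: 0.45
finger_force: 0.0
```

```bash
python3 -c "
from h import *
go(.56,-.07,.40,86.5);print(r.get_state()['q'])"
```

```text
xyz [ 0.3185  0.0821 -0.0653] rot [-0.0003  0.0003 -0.2689] steps 8.0
[ 0.96458348  0.45105352 -0.48541717  1.75520315  0.24521537  0.99580149
  0.05603537]
```

Call:
carry_out(plan=[{"rot": [0, 0, -0.27], "xyz": [0.318, 0.082, -0.065], "grip": 140}, {"rot": [0, 0, -0.27], "xyz": [0.318, 0.082, -0.065], "grip": 140}, {"rot": [0, 0, -0.27], "xyz": [0.318, 0.082, -0.065], "grip": 140}, {"rot": [0, 0, -0.27], "xyz": [0.318, 0.082, -0.065], "grip": 140}, {"rot": [0, 0, -0.27], "xyz": [0.318, 0.082, -0.065], "grip": 140}, {"rot": [0, 0, -0.27], "xyz": [0.318, 0.082, -0.065], "grip": 140}, {"rot": [0, 0, -0.27], "xyz": [0.318, 0.082, -0.065], "grip": 140}, {"rot": [0, 0, -0.27], "xyz": [0.318, 0.082, -0.065], "grip": 140}])

```text
clock: 1.48
tool_pos: [0.5606, -0.073, 0.3995]
eef_rot: [0.73, 0.683, -0.0, -0.0]
contact_force: [0.8, -0.6, -0.1]
opening: 0.454
finger_force: 0.0
```

```bash
python3 -c "
from h import *
go(.56,-.07,.40,86.5);st=r.get_state();print(st['q'],st['tool_pos'],st['eef_rot'])
im=r.snapshot('wrist');cv2.imwrite('pics/w1.png',im[:,:,::-1])"
```

```text
xyz [ 0.0029 -0.0008 -0.0005] rot [-0.0005  0.0005 -0.0052] steps 0.1
[ 0.39406082  0.49292552 -0.58442728  1.48863654  0.27963597  1.24457747
 -0.29174955] [ 0.56061226 -0.07296587  0.39945472] [ 7.30134261e-01  6.83303623e-01 -3.45201769e-04 -9.28591599e-06]
```

View pics/w1.png

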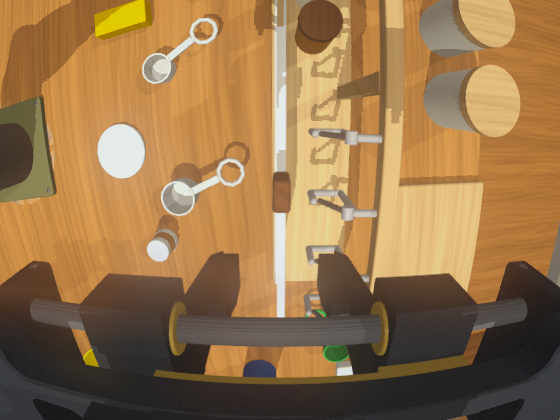

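Wrist picture: the screen's block is at about (281,192) between the fingers. The leftmost hook's nose is at (313,132) with its spine at (378,139), the next hook's nose is at (313,197), and the cups' bowls are at (157,68) and (179,198).

Run:
```python
from h import *
np.set_printoptions(precision=4,suppress=True)
im=cv2.imread('pics/w1.png');cv2.imwrite('pics/w1c.png',cv2.resize(im[110:290,250:400],None,fx=4,fy=3.3,interpolation=cv2.INTER_CUBIC))
for uv in [(274,190),(290,190),(282,176),(282,210)]: print("block",uv,onz("wrist",*uv,.271))
for uv in [(280,30),(279,140),(279,260)]: print("screen top",onz("wrist",*uv,.226))
for uv in [(313,132),(312,195),(310,249)]: print("nose",onz("wrist",*uv,.215),onz("wrist",*uv,.175))
for uv in [(387,30),(383,150),(376,260)]: print("rail front edge",onz("wrist",*uv,.26))
```

```text
block (274, 190) [ 0.5619 -0.0521  0.271 ]
block (290, 190) [ 0.5759 -0.0529  0.271 ]
block (282, 176) [ 0.5695 -0.04    0.271 ]
block (282, 210) [ 0.5679 -0.0708  0.271 ]
screen top [0.5757 0.0985 0.226 ]
screen top [ 0.5687 -0.0123  0.226 ]
screen top [ 0.5619 -0.1416  0.226 ]
nose [ 0.6039 -0.0065  0.215 ] [ 0.6082 -0.009   0.175 ]
nose [ 0.6007 -0.073   0.215 ] [ 0.6046 -0.0835  0.175 ]
nose [ 0.5971 -0.1353  0.215 ] [ 0.6006 -0.1532  0.175 ]
rail front edge [0.672  0.0907 0.26  ]
rail front edge [ 0.6637 -0.0217  0.26  ]
rail front edge [ 0.6607 -0.1324  0.26  ]
```

View pics/w1c.png

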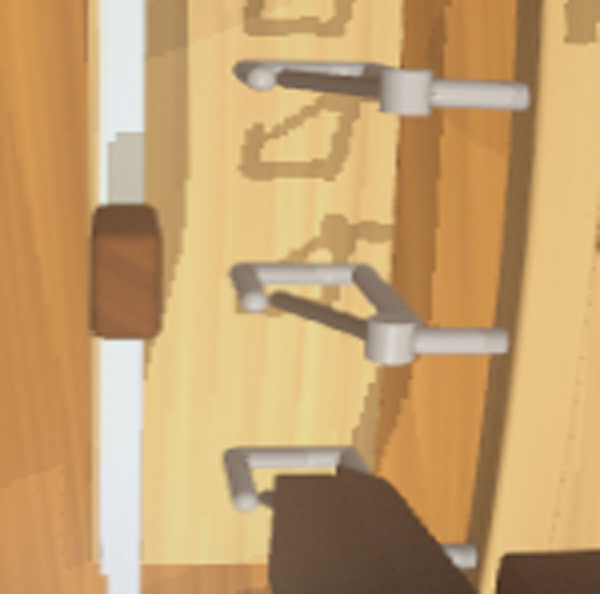

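Run:
```python
from h import *
np.set_printoptions(precision=4,suppress=True)
w=lambda u,v,z:onz("wrist",250+u/4,110+v/3.3,z)
print("block",w(127,285,.271))
for uv in [(262,78),(256,300),(246,500)]: print("tip",w(*uv,.215))
for uv in [(243,72),(242,275),(234,460)]: print("bend",w(*uv,.175))
for uv in [(407,92),(391,343)]: print("hinge",w(*uv,.251))
go(.5675,-.062,.234,86.5)
```

```text
block [ 0.5684 -0.0582  0.271 ]
tip [ 0.6064 -0.0083  0.215 ]
tip [ 0.6026 -0.0797  0.215 ]
tip [ 0.5986 -0.1511  0.215 ]
bend [ 0.6057 -0.0087  0.175 ]
bend [ 0.6029 -0.0813  0.175 ]
bend [ 0.5987 -0.1537  0.175 ]
hinge [ 0.636  -0.0108  0.251 ]
hinge [ 0.6318 -0.0845  0.251 ]
xyz [-0.0014  0.0013  0.1672] rot [ 0.0062 -0.0092  0.0076] steps 4.0
```

Run:
```python
from h import *
for i in range(2):
    st=r.get_state();print(st['clock'],st['tool_pos'],st['eef_rot'],st['contact_force'],st['q'],st['opening'])
go(.56,-.07,.40,86.5)
```

```text
1.5333 [ 0.5651268  -0.06203485  0.40122813] [ 0.72574694  0.68793928  0.00549225 -0.00087734] [4.56486382 6.63638332 2.88229272] [ 0.38436334  0.49523905 -0.59422516  1.48151976  0.27669615  1.24295755
 -0.29449416] 0.4476900545902233
1.5333 [ 0.5651268  -0.06203485  0.40122813] [ 0.72574694  0.68793928  0.00549225 -0.00087734] [4.56486382 6.63638332 2.88229272] [ 0.38436334  0.49523905 -0.59422516  1.48151976  0.27669615  1.24295755
 -0.29449416] 0.4476900545902233
xyz [-0.0082 -0.0047  0.0011] rot [ 0.0062 -0.0092  0.0076] steps 0.2
```

The arm was still settling during the picture, so I'm recomputing with the pose read at the time the image was taken.

```bash
cat >> h.py <<'E'
import pickle
def snap(n):
    st=r.get_state(); im=r.snapshot("wrist")[:,:,::-1]; cv2.imwrite(f"pics/{n}.png",im); pickle.dump(st,open(f"pics/{n}.pkl","wb")); return st,im
E
python3 - <<'E'
from h import *
np.set_printoptions(precision=4,suppress=True)
st={'tool_pos':np.array([0.56061226,-0.07296587,0.39945472]),'eef_rot':np.array([ 7.30134261e-01,6.83303623e-01,-3.45201769e-04,-9.28591599e-06])}
pickle.dump(st,open("pics/w1.pkl","wb"))
w=lambda u,v,z:onz("wrist",250+u/4,110+v/3.3,z,st)
print("block",w(127,285,.271))
for uv in [(262,78),(256,300),(246,500)]: print("tip",w(*uv,.215))
for uv in [(243,72),(242,275),(234,460)]: print("bend",w(*uv,.175))
for uv in [(407,92),(391,343)]: print("hinge",w(*uv,.251))
E
```

```text
block [ 0.5629 -0.0699  0.271 ]
tip [ 0.6009 -0.0213  0.215 ]
tip [ 0.5963 -0.0922  0.215 ]
tip [ 0.5914 -0.1636  0.215 ]
bend [ 0.5999 -0.022   0.175 ]
bend [ 0.5963 -0.0943  0.175 ]
bend [ 0.5913 -0.1666  0.175 ]
hinge [ 0.6305 -0.0238  0.251 ]
hinge [ 0.6255 -0.0969  0.251 ]
```

Call:
carry_out(plan=[{"rot": [0, 0, 0], "xyz": [0, 0.003, 0.06], "grip": 140}, {"rot": [0, 0, 0], "xyz": [0, 0.003, 0.06], "grip": 140}, {"rot": [0, 0, 0], "xyz": [0, 0.003, 0.06], "grip": 140}, {"rot": [0, 0, 0], "xyz": [0, 0.003, 0.06], "grip": 140}, {"rot": [0, 0, 0], "xyz": [0, 0.003, 0.06], "grip": 140}, {"rot": [0, 0, 0], "xyz": [0, 0.003, 0.06], "grip": 140}])

```text
clock: 2.03
tool_pos: [0.5639, -0.075, 0.3409]
eef_rot: [0.73, 0.683, 0.001, 0.001]
contact_force: [0.5, 0.4, 0.9]
opening: 0.451
finger_force: 0.0
```

Run:
```python
from h import *
st=r.get_state();print(st['tool_pos'],st['contact_force'])
go(.563,-.07,.234,86.4)
```

```text
[ 0.56394818 -0.07500973  0.34088689] [0.47152812 0.40786755 0.85791185]
xyz [ 0.0049 -0.0016  0.1069] rot [ 0.0032 -0.0001 -0.0039] steps 2.6
```

Call:
carry_out(plan=[{"rot": [0, 0, 0], "xyz": [0.003, -0.001, 0.035], "grip": 140}, {"rot": [0, 0, 0], "xyz": [0.003, -0.001, 0.07], "grip": 140}, {"rot": [0, 0, 0], "xyz": [0.003, -0.001, 0.09], "grip": 140}, {"rot": [0, 0, 0], "xyz": [0.003, -0.001, 0.107], "grip": 140}, {"rot": [0, 0, 0], "xyz": [0.003, -0.001, 0.107], "grip": 140}, {"rot": [0, 0, 0], "xyz": [0.003, -0.001, 0.107], "grip": 255}, {"rot": [0, 0, 0], "xyz": [0.003, -0.001, 0.107], "grip": 255}, {"rot": [0, 0, 0], "xyz": [0.003, -0.001, 0.107], "grip": 255}])

```text
clock: 2.7
tool_pos: [0.5636, -0.0717, 0.2341]
eef_rot: [0.73, 0.683, 0.001, 0.001]
contact_force: [-0.6, 0.5, 0.5]
opening: 0.247
finger_force: 0.0
```

Call:
carry_out(plan=[{"rot": [0, 0, 0], "xyz": [0, 0, 0], "grip": 255}, {"rot": [0, 0, 0], "xyz": [0, 0, 0], "grip": 255}, {"rot": [0, 0, 0], "xyz": [0, 0, 0], "grip": 255}])

```text
clock: 2.95
tool_pos: [0.5632, -0.0717, 0.2338]
eef_rot: [0.73, 0.683, 0.001, 0.001]
contact_force: [-0.3, -0.2, 6.6]
opening: 0.18
finger_force: 20.0
```

Call:
carry_out(plan=[{"rot": [0, 0, 0], "xyz": [0.02, 0, 0], "grip": 255}, {"rot": [0, 0, 0], "xyz": [0.05, 0, 0], "grip": 255}, {"rot": [0, 0, 0], "xyz": [0.08, 0, 0], "grip": 255}, {"rot": [0, 0, 0], "xyz": [0.11, -0.001, 0], "grip": 255}, {"rot": [0, 0, 0], "xyz": [0.14, -0.001, 0], "grip": 255}, {"rot": [0, 0, 0], "xyz": [0.17, -0.001, 0], "grip": 255}, {"rot": [0, 0, 0], "xyz": [0.19, -0.001, 0], "grip": 255}, {"rot": [0, 0, 0], "xyz": [0.2, -0.001, 0], "grip": 255}])

```text
clock: 3.62
tool_pos: [0.5768, 0.1315, 0.2338]
eef_rot: [0.729, 0.684, 0.003, 0.001]
contact_force: [4.2, -1.7, 5.6]
opening: 0.182
finger_force: 20.1
```

Call:
carry_out(plan=[{"rot": [0, 0, 0], "xyz": [0.02, 0, 0], "grip": 255}, {"rot": [0, 0, 0], "xyz": [0.035, 0, 0], "grip": 255}, {"rot": [0, 0, 0], "xyz": [0.05, 0, 0], "grip": 255}, {"rot": [0, 0, 0], "xyz": [0.06, 0, 0], "grip": 255}, {"rot": [0, 0, 0], "xyz": [0.07, 0, 0], "grip": 255}, {"rot": [0, 0, 0], "xyz": [0.07, 0, 0], "grip": 255}])

```text
clock: 4.12
tool_pos: [0.5814, 0.2002, 0.2338]
eef_rot: [0.73, 0.684, 0.003, 0.001]
contact_force: [3.9, 0.9, 5.3]
opening: 0.182
finger_force: 20.0
```

Call:
carry_out(plan=[{"rot": [0, 0, 0], "xyz": [0.008, 0, 0], "grip": 255}, {"rot": [0, 0, 0], "xyz": [0.015, 0, 0], "grip": 255}, {"rot": [0, 0, 0], "xyz": [0.02, 0, 0], "grip": 255}, {"rot": [0, 0, 0], "xyz": [0.02, 0, 0], "grip": 255}, {"rot": [0, 0, 0], "xyz": [0.02, 0, 0], "grip": 255}])

```text
clock: 4.53
tool_pos: [0.5826, 0.2185, 0.2338]
eef_rot: [0.73, 0.683, 0.003, 0.001]
contact_force: [3.9, 1.3, 5.6]
opening: 0.178
finger_force: 20.0
```

Call:
carry_out(plan=[{"rot": [0, 0, 0], "xyz": [0.005, 0, 0], "grip": 255}, {"rot": [0, 0, 0], "xyz": [0.008, 0, 0], "grip": 255}, {"rot": [0, 0, 0], "xyz": [0.008, 0, 0], "grip": 255}, {"rot": [0, 0, 0], "xyz": [0.008, 0, 0], "grip": 255}])

```text
clock: 4.87
tool_pos: [0.5828, 0.2215, 0.2337]
eef_rot: [0.731, 0.682, -0.001, 0.003]
contact_force: [0.8, -7.1, 10.8]
opening: 0.176
finger_force: 20.0
```

The stop is reached at y = 0.2215 with a force of about 7 N, so the shut block position is y ≈ -0.128. Next: release, go up, then over to cup A.

Call:
carry_out(plan=[{"rot": [0, 0, 0], "xyz": [0, 0, 0], "grip": 140}, {"rot": [0, 0, 0], "xyz": [0, 0, 0], "grip": 140}, {"rot": [0, 0, 0], "xyz": [0, 0, 0], "grip": 140}, {"rot": [0, 0, 0], "xyz": [0, 0, -0.03], "grip": 140}, {"rot": [0, 0, 0], "xyz": [0, 0, -0.07], "grip": 140}, {"rot": [0, 0, 0], "xyz": [0, 0, -0.11], "grip": 140}, {"rot": [0, 0, 0], "xyz": [0, 0, -0.11], "grip": 140}, {"rot": [0, 0, 0], "xyz": [0, 0, -0.11], "grip": 140}])

```text
clock: 5.53
tool_pos: [0.5815, 0.227, 0.3444]
eef_rot: [0.73, 0.684, 0.002, 0.0]
contact_force: [-0.8, -0.3, -0.9]
opening: 0.449
finger_force: 0.0
```

Run:
```python
from h import *
st=r.get_state();print(st['tool_pos'],st['contact_force'],st['q'])
go(.441,.275,.28,147)
```

```text
[0.58146383 0.22697766 0.34439464] [-0.82810914 -0.32042076 -0.89167466] [-0.16733431  0.61829627 -0.51839105  1.41472729  0.31493068  1.18637985
 -0.78798053]
xyz [ 0.0386 -0.1435  0.064 ] rot [ 4.8000e-03 -7.0000e-04 -1.0602e+00] steps 8.5
```

Call:
carry_out(plan=[{"rot": [0, 0, -1.06], "xyz": [0.039, -0.1435, 0.0], "grip": 100}, {"rot": [0, 0, -1.06], "xyz": [0.039, -0.1435, 0.0], "grip": 100}, {"rot": [0, 0, -1.06], "xyz": [0.039, -0.1435, 0.03], "grip": 100}, {"rot": [0, 0, -1.06], "xyz": [0.039, -0.1435, 0.064], "grip": 100}, {"rot": [0, 0, -1.06], "xyz": [0.039, -0.1435, 0.064], "grip": 100}, {"rot": [0, 0, -1.06], "xyz": [0.039, -0.1435, 0.064], "grip": 100}, {"rot": [0, 0, -1.06], "xyz": [0.039, -0.1435, 0.064], "grip": 100}, {"rot": [0, 0, -1.06], "xyz": [0.039, -0.1435, 0.064], "grip": 100}])

```text
clock: 6.2
tool_pos: [0.4388, 0.2733, 0.2763]
eef_rot: [0.309, 0.951, -0.002, -0.001]
contact_force: [-0.5, 0.1, -0.5]
opening: 0.608
finger_force: 0.0
```

Call:
carry_out(plan=[{"rot": [0, 0, -0.05], "xyz": [0, 0, 0], "grip": 100}, {"rot": [0, 0, -0.05], "xyz": [0, 0, 0], "grip": 100}, {"rot": [0, 0, -0.05], "xyz": [0, 0, 0], "grip": 100}, {"rot": [0, 0, -0.05], "xyz": [0, 0, 0], "grip": 100}, {"rot": [0, 0, -0.05], "xyz": [0, 0, 0], "grip": 100}])

```text
clock: 6.62
tool_pos: [0.4401, 0.2739, 0.2778]
eef_rot: [0.29, 0.957, -0.0, -0.0]
contact_force: [0.6, 0.0, 0.0]
opening: 0.609
finger_force: 0.0
```

Run:
```python
from h import *
st,im=snap("wA");print(st['tool_pos'],st['eef_rot'],st['q'])
hsv=cv2.cvtColor(np.ascontiguousarray(im),cv2.COLOR_BGR2HSV)
m=((hsv[:,:,1]<60)&(hsv[:,:,2]>120)).astype(np.uint8)
n,l,s,c=cv2.connectedComponentsWithStats(m)
for i in range(1,n):
    if s[i,4]>200: print(s[i],c[i])
```

```text
[0.44007024 0.27386744 0.27781282] [ 2.89596169e-01  9.57148828e-01 -3.76231712e-04 -1.95753253e-04] [-0.15200132  0.59479645 -0.80797094  1.81577385  0.51828727  0.95714492
 -0.20050821]
[ 441    5  116   95 7043] [498.51923896  51.54295045]
[ 406   23   57   77 1526] [432.50065531  68.        ]
[ 253  103   55  129 3324] [279.98104693 148.65222623]
[ 490  147   45  110 1698] [515.18727915 194.80977621]
[  36  168   49   61 2304] [ 60.14366319 198.25      ]
[ 124  188   98   66 1956] [161.24642127 216.23261759]
[335 210  80  44 476] [375.99369748 232.46848739]
[ 353  219   87   79 2478] [394.15577078 258.01089588]
[216 254 116  62 660] [275.10151515 284.53787879]
[222 263 110  54 804] [281.89676617 290.44900498]
[ 54 264  30  35 599] [ 67.21035058 278.1869783 ]
[ 278  283   60   34 1209] [309.58560794 304.12241522]
[284 345  54  18 287] [307.12195122 349.96864111]
[202 349  62  27 455] [228.11648352 363.89010989]
[ 291  356   79   21 1022] [330.36986301 367.41682975]
```

View pics/wA.png

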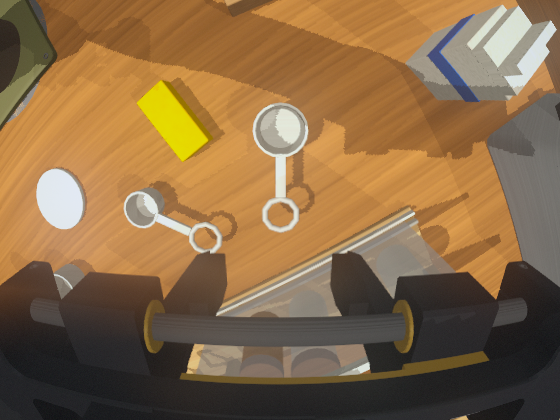

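Cup A appears with its rim centred at (281,130), its handle running down the image and its eye at (281,214). Cup B's bowl is at (143,209) and its eye at (206,237).

Run:
```python
from h import *
np.set_printoptions(precision=4,suppress=True)
st=pickle.load(open("pics/wA.pkl","rb"))
for zc in (.032,.037,.042,.047):
    e=onz("wrist",281,214,zc,st);b=onz("wrist",281,130,zc+.004,st);l=onz("wrist",253.5,130,zc+.004,st);q=onz("wrist",308,130,zc+.004,st);h=onz("wrist",281,172,zc,st)
    print(zc,"eye",e,"bowl",b,"L",np.linalg.norm((e-b)[:2]),"dia",np.linalg.norm(l-q),"yaw",np.degrees(np.arctan2(*(e-b)[1::-1])),h)
for zc in (.032,.037):
    e=onz("wrist",206,237,zc,st);b=onz("wrist",143,209,zc+.004,st);print("B",e,b,np.linalg.norm((e-b)[:2]))
```

```text
0.032 eye [0.4834 0.2479 0.032 ] bowl [0.3952 0.3064 0.036 ] L 0.10581409369047917 dia 0.06465216084091371 yaw -33.560687218383926 [0.4383 0.2778 0.032 ]
0.037 eye [0.482  0.2488 0.037 ] bowl [0.3949 0.3066 0.041 ] L 0.10446780945956023 dia 0.06381927209074226 yaw -33.560492679504954 [0.4375 0.2783 0.037 ]
0.042 eye [0.4806 0.2497 0.042 ] bowl [0.3947 0.3067 0.046 ] L 0.10312152522987711 dia 0.06298638334057076 yaw -33.56029306109239 [0.4367 0.2788 0.042 ]
0.047 eye [0.4792 0.2506 0.047 ] bowl [0.3944 0.3068 0.051 ] L 0.10177524100147885 dia 0.06215349459039927 yaw -33.560088161569844 [0.4359 0.2793 0.047 ]
B [0.4552 0.1476 0.032 ] [0.3753 0.1    0.036 ] 0.09302828346611233
B [0.4542 0.1498 0.037 ] [0.3753 0.1027 0.041 ] 0.09182752445814713
```

Run:
```python
from h import *
go(.441,.276,.028,146.4)
```

```text
xyz [0.0004 0.0023 0.25  ] rot [-0.0005  0.     -0.0009] steps 6.0
```

Call:
carry_out(plan=[{"rot": [0, 0, 0], "xyz": [0.0, 0.002, 0.04], "grip": 100}, {"rot": [0, 0, 0], "xyz": [0.0, 0.002, 0.08], "grip": 100}, {"rot": [0, 0, 0], "xyz": [0.0, 0.002, 0.12], "grip": 100}, {"rot": [0, 0, 0], "xyz": [0.0, 0.002, 0.16], "grip": 100}, {"rot": [0, 0, 0], "xyz": [0.0, 0.002, 0.19], "grip": 100}, {"rot": [0, 0, 0], "xyz": [0.0, 0.002, 0.22], "grip": 100}, {"rot": [0, 0, 0], "xyz": [0.0, 0.002, 0.24], "grip": 100}, {"rot": [0, 0, 0], "xyz": [0.0, 0.002, 0.25], "grip": 100}])

```text
clock: 7.33
tool_pos: [0.4404, 0.275, 0.0257]
eef_rot: [0.289, 0.957, -0.001, -0.001]
contact_force: [-0.0, -0.5, 0.9]
opening: 0.607
finger_force: 0.0
```

Call:
carry_out(plan=[{"rot": [0, 0, 0], "xyz": [0, 0, 0], "grip": 100}, {"rot": [0, 0, 0], "xyz": [0, 0, 0], "grip": 255}, {"rot": [0, 0, 0], "xyz": [0, 0, 0], "grip": 255}, {"rot": [0, 0, 0], "xyz": [0, 0, 0], "grip": 255}, {"rot": [0, 0, 0], "xyz": [0, 0, 0], "grip": 255}, {"rot": [0, 0, 0], "xyz": [0, 0, 0], "grip": 255}, {"rot": [0, 0, 0], "xyz": [0, 0, 0], "grip": 255}], squeeze=50)

```text
clock: 7.92
tool_pos: [0.4418, 0.2758, 0.0287]
eef_rot: [0.289, 0.957, 0.0, 0.0]
contact_force: [-0.2, -0.7, 0.3]
opening: 0.176
finger_force: 0.0
```

Run:
```python
from h import *
st=r.get_state();print(st['tool_pos'],st['contact_force'],st['opening'],st['finger_force'])
go(.44,.20,.27,150)
go(.47,-.05,.29,176.4)
```

```text
[0.44182189 0.27580188 0.02874574] [-0.23003467 -0.65102964  0.3045011 ] 0.17594360556375818 0.0
xyz [-0.0406 -0.0639 -0.2413] rot [ 0.0009  0.0004 -0.0636] steps 6.1
xyz [-0.2041 -0.2554 -0.2614] rot [ 0.0008  0.0007 -0.5243] steps 10.0
```

Call:
carry_out(plan=[{"rot": [0, 0, 0], "xyz": [0, 0, 0], "grip": 255}, {"rot": [0, 0, 0], "xyz": [0, 0, 0], "grip": 255}, {"rot": [0, 0, 0], "xyz": [0, 0, 0], "grip": 255}, {"rot": [0, 0, 0], "xyz": [0, 0, 0], "grip": 255}])

```text
clock: 8.25
tool_pos: [0.4418, 0.2756, 0.0284]
eef_rot: [0.289, 0.957, -0.0, 0.0]
contact_force: [0.4, -0.1, 3.7]
opening: 0.121
finger_force: 50.0
```

Call:
carry_out(plan=[{"rot": [0, 0, 0], "xyz": [0, 0, -0.02], "grip": 255}, {"rot": [0, 0, 0], "xyz": [0, 0, -0.05], "grip": 255}, {"rot": [0, 0, 0], "xyz": [0, 0, -0.09], "grip": 255}, {"rot": [0, 0, 0], "xyz": [0, 0, -0.13], "grip": 255}, {"rot": [0, 0, 0], "xyz": [0, 0, -0.17], "grip": 255}, {"rot": [0, 0, 0], "xyz": [0, 0, -0.21], "grip": 255}, {"rot": [0, 0, 0], "xyz": [0, 0, -0.25], "grip": 255}, {"rot": [0, 0, 0], "xyz": [0, 0, -0.26], "grip": 255}])

```text
clock: 8.92
tool_pos: [0.4426, 0.2782, 0.2936]
eef_rot: [0.289, 0.957, 0.004, 0.002]
contact_force: [1.0, 0.8, -0.9]
opening: 0.12
finger_force: 50.0
```

Run:
```python
from h import *
st=r.get_state();print(st['tool_pos'],st['contact_force'],st['opening'],st['finger_force'])
go(.46,-.05,.29,176.4)
```

```text
[0.44259244 0.2782088  0.29363529] [ 1.00614924  0.80377604 -0.92606108] 0.11975589633318537 49.998337626457214
xyz [-0.1961 -0.2637  0.0018] rot [ 0.008   0.0044 -0.5237] steps 7.9
```

Call:
carry_out(plan=[{"rot": [0, 0, -0.06], "xyz": [-0.02, -0.027, 0], "grip": 255}, {"rot": [0, 0, -0.14], "xyz": [-0.049, -0.066, 0], "grip": 255}, {"rot": [0, 0, -0.22], "xyz": [-0.074, -0.099, 0], "grip": 255}, {"rot": [0, 0, -0.3], "xyz": [-0.098, -0.132, 0], "grip": 255}, {"rot": [0, 0, -0.38], "xyz": [-0.122, -0.165, 0], "grip": 255}, {"rot": [0, 0, -0.46], "xyz": [-0.146, -0.198, 0], "grip": 255}, {"rot": [0, 0, -0.52], "xyz": [-0.17, -0.231, 0], "grip": 255}, {"rot": [0, 0, -0.524], "xyz": [-0.19, -0.256, 0], "grip": 255}])

```text
clock: 9.58
tool_pos: [0.4566, -0.0461, 0.2871]
eef_rot: [0.031, 1.0, -0.001, -0.001]
contact_force: [0.1, -1.0, -1.4]
opening: 0.12
finger_force: 50.0
```

Call:
carry_out(plan=[{"rot": [0, 0, 0], "xyz": [0, 0, 0], "grip": 255}, {"rot": [0, 0, 0], "xyz": [0, 0, 0], "grip": 255}, {"rot": [0, 0, 0], "xyz": [0, 0, 0], "grip": 255}, {"rot": [0, 0, 0], "xyz": [0, 0, 0], "grip": 255}])

```text
clock: 9.92
tool_pos: [0.4578, -0.0409, 0.2882]
eef_rot: [0.03, 1.0, 0.0, 0.0]
contact_force: [0.3, -0.1, -0.9]
opening: 0.119
finger_force: 50.0
```

Run:
```python
from h import *
st,im=snap("wA2");print(st['tool_pos'],st['eef_rot'],st['q'],st['finger_force'])
```

```text
[ 0.45775933 -0.04094448  0.28816632] [2.99043718e-02 9.99552680e-01 4.08865775e-04 2.70910567e-05] [ 0.64939833  0.56795345 -1.04333341  1.95339602  0.59821459  0.96869803
  0.82603782] 49.99762952327728
```

View pics/wA2.png

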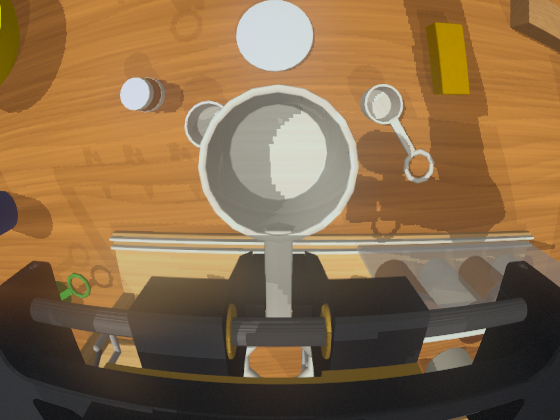

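The cup is held level: bowl rim centred at (278,162), handle between the pads, and the eye seen under the gripper at about (279,362).

Run:
```python
from h import *
np.set_printoptions(precision=4,suppress=True)
st=pickle.load(open("pics/wA2.pkl","rb")); zt=st["tool_pos"][2]; T=R.from_quat(st["eef_rot"])
f=lambda u,v,z:T.inv().apply(onz("wrist",u,v,z,st)-st["tool_pos"])
print("bowl",f(278,162,zt+.0225),"dia",f(200,162,zt+.0225)-f(357,162,zt+.0225),f(278,86,zt+.0225)-f(278,238,zt+.0225))
print("eye",f(279,362,zt+.0185), "corners of hole",f(252,350,zt+.0185),f(306,350,zt+.0185))
ybar={0:(.603,-.2375),1:(.6074,-.166),2:(.6123,-.0943),3:(.6164,-.0227)}
xa=np.array([.998,-.063])
for k,v in ybar.items():
    g=np.array(v)-xa*.066; print(k,"grip xy",g)
g=np.array(ybar[2])-xa*.066
go(g[0],g[1],.175+.085-.0185,176.4)
go(g[0],g[1],.175+.009-.0185,176.4)
```

```text
bowl [ 0.0588 -0.0005 -0.0225] dia [ 0.     -0.0614 -0.0001] [ 0.0605  0.     -0.    ]
eye [-0.046  -0.     -0.0185] corners of hole [-0.0373 -0.0139 -0.0185] [-0.0374  0.0139 -0.0185]
0 grip xy [ 0.5371 -0.2333]
1 grip xy [ 0.5415 -0.1618]
2 grip xy [ 0.5464 -0.0901]
3 grip xy [ 0.5505 -0.0185]
xyz [-0.0914 -0.044   0.0468] rot [0.0006 0.0002 0.0034] steps 2.7
xyz [-0.0914 -0.044   0.1228] rot [0.0006 0.0002 0.0034] steps 3.8
```

Call:
carry_out(plan=[{"rot": [0, 0, 0], "xyz": [-0.03, -0.015, 0], "grip": 255}, {"rot": [0, 0, 0], "xyz": [-0.06, -0.03, 0], "grip": 255}, {"rot": [0, 0, 0], "xyz": [-0.091, -0.044, 0.01], "grip": 255}, {"rot": [0, 0, 0], "xyz": [-0.091, -0.044, 0.03], "grip": 255}, {"rot": [0, 0, 0], "xyz": [-0.091, -0.044, 0.044], "grip": 255}, {"rot": [0, 0, 0], "xyz": [-0.091, -0.044, 0.044], "grip": 255}, {"rot": [0, 0, 0], "xyz": [-0.091, -0.044, 0.044], "grip": 255}, {"rot": [0, 0, 0], "xyz": [-0.091, -0.044, 0.044], "grip": 255}])

```text
clock: 10.63
tool_pos: [0.5464, -0.0909, 0.2452]
eef_rot: [0.03, 1.0, 0.0, 0.001]
contact_force: [0.3, 0.6, -0.3]
opening: 0.122
finger_force: 50.0
```

Run:
```python
from h import *
st,im=snap("wA3");print(st['tool_pos'],st['contact_force'])
s=r.snapshot("scene")[:,:,::-1]; cv2.imwrite("pics/s3.png",cv2.resize(s[130:250,170:330],None,fx=5,fy=5,interpolation=cv2.INTER_CUBIC))
go(.5464,-.0901,.184-.0185,176.4)
```

```text
[ 0.54639703 -0.09089492  0.24516446] [ 0.30892323  0.63104698 -0.33074469]
xyz [0.0004 0.0014 0.08  ] rot [-0.0001  0.0021  0.0012] steps 1.9
```

View pics/s3.png

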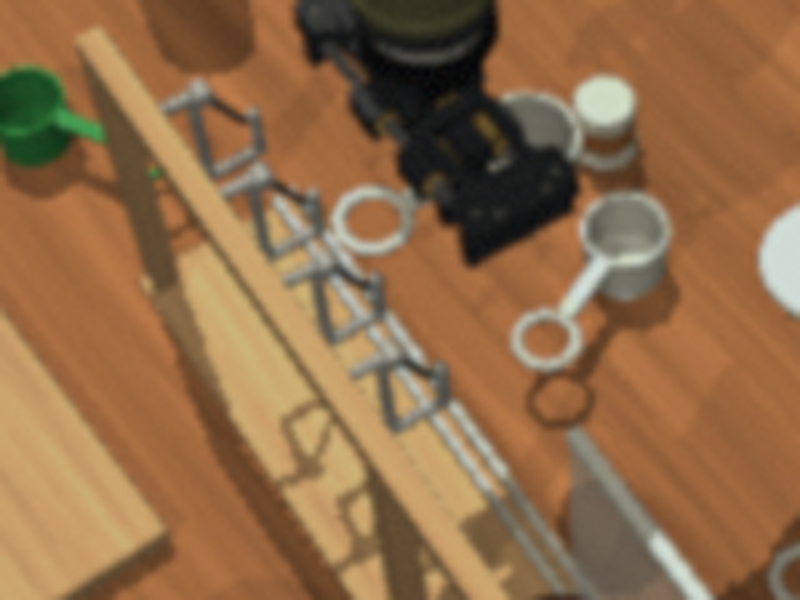

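The scene view shows nose tips at (255,115), (315,197), (377,282) and (440,370), with the eye ring at (372,220). I'm checking those against projections.

Run:
```python
from h import *
np.set_printoptions(precision=4,suppress=True)
st=pickle.load(open("pics/wA3.pkl","rb"));T=R.from_quat(st["eef_rot"])
c=lambda X:(pix("scene",X)-[170,130])*5
print("eye",c(T.apply([-.0445,0,-.0185])+st["tool_pos"]), "gripper",c(T.apply([0,0,-.0185])+st["tool_pos"]))
for k,n in enumerate([(.587,-.2365),(.5914,-.165),(.5963,-.0933),(.6004,-.0217)]): print(k,c([*n,.215]),c([*n,.175]))
S=lambda u,v,z:onz("scene",170+u/5,130+v/5,z)
print("eye by scene",S(372,220,.264));
for uv in [(255,115),(315,197),(377,282),(440,370)]: print(S(*uv,.215))
```

```text
eye [375.1627 217.0937] gripper [442.4635 180.7707]
0 [252.2479 105.4009] [260.5738 145.0346]
1 [312.3846 185.7983] [319.4437 224.3461]
2 [374.6922 270.4568] [380.377 307.773]
3 [440.9195 358.1554] [445.0692 394.1011]
eye by scene [ 0.5934 -0.0929  0.264 ]
[ 0.5896 -0.2294  0.215 ]
[ 0.5947 -0.1574  0.215 ]
[ 0.5998 -0.0859  0.215 ]
[ 0.6053 -0.0157  0.215 ]
```

Call:
carry_out(plan=[{"rot": [0, 0, 0], "xyz": [-0.001, 0.002, 0.015], "grip": 255}, {"rot": [0, 0, 0], "xyz": [-0.001, 0.002, 0.03], "grip": 255}, {"rot": [0, 0, 0], "xyz": [-0.001, 0.002, 0.04], "grip": 255}, {"rot": [0, 0, 0], "xyz": [-0.001, 0.002, 0.05], "grip": 255}, {"rot": [0, 0, 0], "xyz": [-0.001, 0.002, 0.06], "grip": 255}, {"rot": [0, 0, 0], "xyz": [-0.001, 0.002, 0.07], "grip": 255}, {"rot": [0, 0, 0], "xyz": [-0.001, 0.002, 0.08], "grip": 255}, {"rot": [0, 0, 0], "xyz": [-0.001, 0.002, 0.08], "grip": 255}])

```text
clock: 11.4
tool_pos: [0.5466, -0.0906, 0.1624]
eef_rot: [0.031, 1.0, 0.0, -0.001]
contact_force: [-0.8, 0.4, 0.0]
opening: 0.121
finger_force: 50.0
```

Run:
```python
from h import *
st,im=snap("wA4");print(st['tool_pos'],st['contact_force'],st['moment'],st['finger_force'])
s=r.snapshot("scene")[:,:,::-1]; a=cv2.resize(s[140:220,190:270],None,fx=5,fy=5,interpolation=cv2.INTER_CUBIC)
b=r.snapshot("top")[:,:,::-1]; b=cv2.resize(b[150:230,260:340],None,fx=5,fy=5,interpolation=cv2.INTER_CUBIC)
cv2.imwrite("pics/s4.png",np.hstack([a,b]))
```

```text
[ 0.54664873 -0.09057835  0.16239991] [-0.80166988  0.43058958  0.02452554] [ 0.04289684 -0.14521355  0.00563612] 49.99699920415878
```

View pics/s4.png

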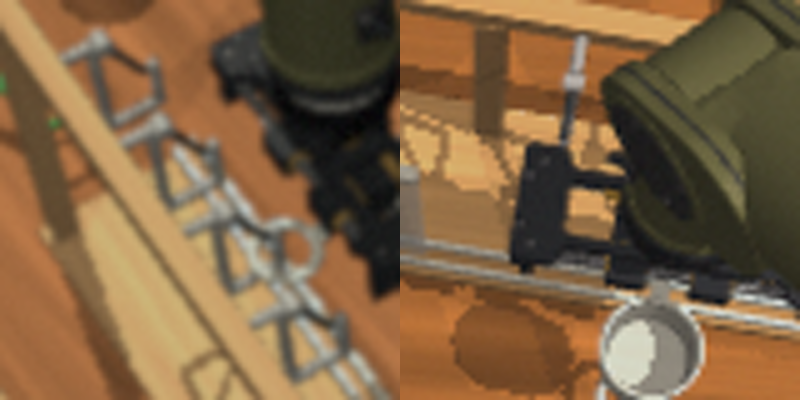

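The ring at left (295,245) now surrounds the third hook's nose at (275,240). I'm releasing it.

Call:
carry_out(plan=[{"rot": [0, 0, 0], "xyz": [0, 0, 0], "grip": 100}, {"rot": [0, 0, 0], "xyz": [0, 0, 0], "grip": 100}, {"rot": [0, 0, 0], "xyz": [0, 0, 0], "grip": 100}, {"rot": [0, 0, 0], "xyz": [0, 0, 0], "grip": 100}, {"rot": [0, 0, 0], "xyz": [0, 0, 0], "grip": 100}, {"rot": [0, 0, 0], "xyz": [0, 0, 0], "grip": 100}, {"rot": [0, 0, 0], "xyz": [0, 0, 0], "grip": 100}, {"rot": [0, 0, 0], "xyz": [0, 0, 0], "grip": 100}])

```text
clock: 12.22
tool_pos: [0.5471, -0.0904, 0.1642]
eef_rot: [0.031, 1.0, -0.0, 0.0]
contact_force: [-0.2, 0.5, 0.2]
opening: 0.607
finger_force: 0.0
```

Call:
carry_out(plan=[{"rot": [0, 0, 0], "xyz": [0, 0, -0.02], "grip": 100}, {"rot": [0, 0, 0], "xyz": [0, 0, -0.05], "grip": 100}, {"rot": [0, 0, 0], "xyz": [0, 0, -0.08], "grip": 100}, {"rot": [0, 0, 0], "xyz": [0, 0, -0.12], "grip": 100}, {"rot": [0, 0, 0], "xyz": [0.03, 0, -0.14], "grip": 100}, {"rot": [0, 0, 0], "xyz": [0.06, 0, -0.14], "grip": 100}, {"rot": [0, 0, 0], "xyz": [0.09, 0, -0.14], "grip": 100}, {"rot": [0, 0, 0], "xyz": [0.1, 0, -0.14], "grip": 100}])

```text
clock: 12.88
tool_pos: [0.4431, -0.0841, 0.3043]
eef_rot: [0.031, 1.0, -0.001, -0.001]
contact_force: [0.4, 0.6, 0.0]
opening: 0.605
finger_force: 0.0
```

Run:
```python
from h import *
st=r.get_state();print(st['tool_pos'],st['contact_force'],st['q'])
go(.415,.122,.26,31.5)
go(.415,.122,.26,211.5)
s=r.snapshot("scene")[:,:,::-1]; cv2.imwrite("pics/s5.png",cv2.resize(s[130:250,180:340],None,fx=5,fy=5,interpolation=cv2.INTER_CUBIC))
```

```text
[ 0.44312331 -0.08409464  0.30431391] [0.41829239 0.60064662 0.01029863] [ 0.7716277   0.54039298 -1.07354211  1.94766254  0.56985616  0.99997093
  0.93943488]
xyz [0.0406 0.2041 0.0438] rot [-0.0048  0.0026  2.5305] steps 20.2
xyz [0.0406 0.2041 0.0438] rot [-0.002  -0.0037 -0.6111] steps 5.1
```

View pics/s5.png

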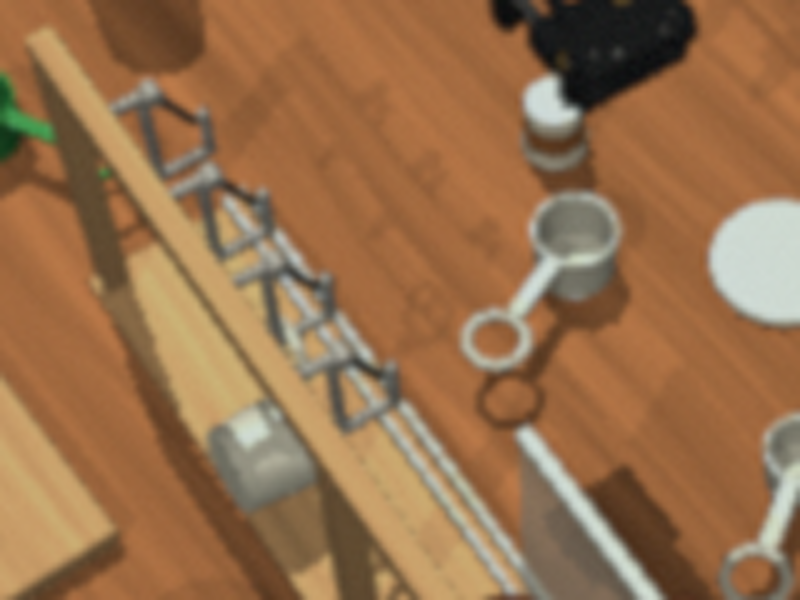

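Cup A hangs under the third hook, with its bowl at (260,455) in the crop, and that gate is back at the nose. Cup B is next.

Call:
carry_out(plan=[{"rot": [0, 0, -0.12], "xyz": [0.008, 0.04, 0.01], "grip": 100}, {"rot": [0, 0, -0.24], "xyz": [0.016, 0.08, 0.02], "grip": 100}, {"rot": [0, 0, -0.36], "xyz": [0.024, 0.12, 0.03], "grip": 100}, {"rot": [0, 0, -0.48], "xyz": [0.032, 0.16, 0.04], "grip": 100}, {"rot": [0, 0, -0.6], "xyz": [0.04, 0.19, 0.044], "grip": 100}, {"rot": [0, 0, -0.61], "xyz": [0.041, 0.204, 0.044], "grip": 100}, {"rot": [0, 0, -0.61], "xyz": [0.041, 0.204, 0.044], "grip": 100}, {"rot": [0, 0, -0.61], "xyz": [0.041, 0.204, 0.044], "grip": 100}])

```text
clock: 13.6
tool_pos: [0.4197, 0.1229, 0.2601]
eef_rot: [-0.271, 0.963, 0.0, 0.0]
contact_force: [0.6, 0.0, -0.7]
opening: 0.606
finger_force: 0.0
```

Call:
carry_out(plan=[{"rot": [0, 0, 0], "xyz": [0, 0, 0], "grip": 100}, {"rot": [0, 0, 0], "xyz": [0, 0, 0], "grip": 100}, {"rot": [0, 0, 0], "xyz": [0, 0, 0], "grip": 100}])

```text
clock: 13.85
tool_pos: [0.4195, 0.1207, 0.2601]
eef_rot: [-0.269, 0.963, -0.0, -0.0]
contact_force: [-0.3, 0.6, -0.2]
opening: 0.607
finger_force: 0.0
```

Run:
```python
from h import *
st,im=snap("wB");print(st['tool_pos'],st['eef_rot'],st['q'])
```

```text
[0.41954903 0.12070529 0.26010727] [-2.68844755e-01  9.63183419e-01 -4.35448514e-04 -1.00364649e-04] [ 0.32623134  0.62695302 -1.14876112  2.05152744  0.72313124  0.94358034
  0.89857289]
```

View pics/wB.png

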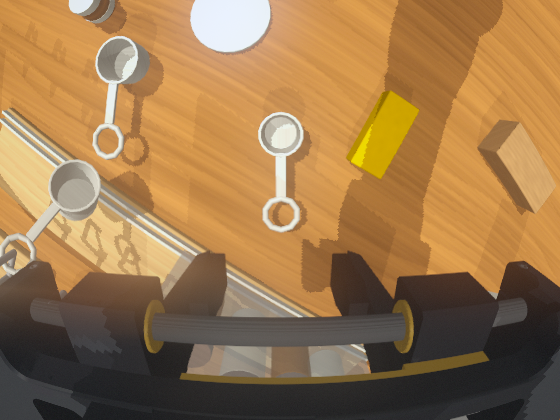

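Cup B has its rim at (281,134), its eye at (281,214) and its handle vertical in the image. Cup C's rim is at (122,58) and its eye at (108,141). Hung cup A's mouth at (75,188) faces the robot.

Run:
```python
from h import *
np.set_printoptions(precision=4,suppress=True)
st=pickle.load(open("pics/wB.pkl","rb"))
for zc,L in ((.032,.096),(.037,.098)):
    e=onz("wrist",281,214,zc,st);b=onz("wrist",281,134,zc+.004,st);l=onz("wrist",259,134,zc+.004,st);q=onz("wrist",303,134,zc+.004,st)
    print(zc,"eye",e,"bowl",b,"L",np.linalg.norm((e-b)[:2]),"dia",np.linalg.norm(l-q),"yaw",np.degrees(np.arctan2(*(e-b)[1::-1])),"grip",e+(b-e)*.046/L)
for zc in (.037,.042):
    e=onz("wrist",108,141,zc,st);b=onz("wrist",122,58,zc+.004,st);l=onz("wrist",97,58,zc+.004,st);q=onz("wrist",147,58,zc+.004,st);print("C",e,b,np.linalg.norm((e-b)[:2]),"dia",np.linalg.norm(l-q))
g=onz("wrist",281,214,.032,st);b=onz("wrist",281,134,.036,st);p=g+(b-g)*.046/.096
go(p[0],p[1],.032-.019,np.degrees(np.arctan2(*(b-g)[1::-1])))
```

```text
0.032 eye [0.4556 0.1464 0.032 ] bowl [0.3732 0.0963 0.036 ] L 0.09646032357021624 dia 0.04986744343914572 yaw 31.303251782109502 grip [0.4161 0.1224 0.0339]
0.037 eye [0.4542 0.1455 0.037 ] bowl [0.3729 0.0961 0.041 ] L 0.09517599698470615 dia 0.04919435100284938 yaw 31.303503740494556 grip [0.416  0.1223 0.0389]
C [ 0.4843 -0.0875  0.037 ] [ 0.3848 -0.1172  0.041 ] 0.10384249387790567 dia 0.07015190176501278
C [ 0.4825 -0.0852  0.042 ] [ 0.3844 -0.1145  0.046 ] 0.10243331647082374 dia 0.06919206159012968
xyz [0.0021 0.0032 0.2471] rot [-0.0007 -0.0003 -0.0016] steps 5.9
```

Call:
carry_out(plan=[{"rot": [0, 0, 0], "xyz": [0.002, 0.003, 0.04], "grip": 100}, {"rot": [0, 0, 0], "xyz": [0.002, 0.003, 0.08], "grip": 100}, {"rot": [0, 0, 0], "xyz": [0.002, 0.003, 0.12], "grip": 100}, {"rot": [0, 0, 0], "xyz": [0.002, 0.003, 0.16], "grip": 100}, {"rot": [0, 0, 0], "xyz": [0.002, 0.003, 0.19], "grip": 100}, {"rot": [0, 0, 0], "xyz": [0.002, 0.003, 0.22], "grip": 100}, {"rot": [0, 0, 0], "xyz": [0.002, 0.003, 0.237], "grip": 100}, {"rot": [0, 0, 0], "xyz": [0.002, 0.003, 0.246], "grip": 100}])

```text
clock: 14.57
tool_pos: [0.4154, 0.1226, 0.0119]
eef_rot: [-0.27, 0.963, -0.0, -0.001]
contact_force: [0.3, -0.5, -0.6]
opening: 0.609
finger_force: 0.0
```

Call:
carry_out(plan=[{"rot": [0, 0, 0], "xyz": [0, 0, 0], "grip": 100}, {"rot": [0, 0, 0], "xyz": [0, 0, 0], "grip": 255}, {"rot": [0, 0, 0], "xyz": [0, 0, 0], "grip": 255}, {"rot": [0, 0, 0], "xyz": [0, 0, 0], "grip": 255}, {"rot": [0, 0, 0], "xyz": [0, 0, 0], "grip": 255}, {"rot": [0, 0, 0], "xyz": [0, 0, 0], "grip": 255}, {"rot": [0, 0, 0], "xyz": [0, 0, 0], "grip": 255}], squeeze=50)

```text
clock: 15.15
tool_pos: [0.4162, 0.1236, 0.0146]
eef_rot: [-0.27, 0.963, -0.0, 0.0]
contact_force: [-0.7, 0.5, 0.2]
opening: 0.175
finger_force: 0.0
```

Call:
carry_out(plan=[{"rot": [0, 0, 0], "xyz": [0, 0, 0], "grip": 255}, {"rot": [0, 0, 0], "xyz": [0, 0, 0], "grip": 255}, {"rot": [0, 0, 0], "xyz": [0, 0, 0], "grip": 255}, {"rot": [0, 0, 0], "xyz": [0, 0, 0], "grip": 255}])

```text
clock: 15.48
tool_pos: [0.4162, 0.1238, 0.0143]
eef_rot: [-0.27, 0.963, -0.0, 0.0]
contact_force: [0.5, -0.1, 2.1]
opening: 0.119
finger_force: 49.9
```

Call:
carry_out(plan=[{"rot": [0, 0, 0], "xyz": [0, 0, -0.02], "grip": 255}, {"rot": [0, 0, 0], "xyz": [0, 0, -0.05], "grip": 255}, {"rot": [0, 0, 0], "xyz": [0, 0, -0.09], "grip": 255}, {"rot": [0, 0, 0], "xyz": [0, 0, -0.13], "grip": 255}, {"rot": [0, 0, 0], "xyz": [0, 0, -0.17], "grip": 255}, {"rot": [0, 0, 0], "xyz": [0, 0, -0.21], "grip": 255}, {"rot": [0, 0, 0], "xyz": [0, 0, -0.25], "grip": 255}, {"rot": [0, 0, 0], "xyz": [0, 0, -0.27], "grip": 255}])

```text
clock: 16.15
tool_pos: [0.4163, 0.1248, 0.288]
eef_rot: [-0.271, 0.963, 0.0, 0.002]
contact_force: [1.5, 0.3, -0.9]
opening: 0.126
finger_force: 49.9
```

Run:
```python
from h import *
st=r.get_state();print(st['tool_pos'],st['finger_force'])
go(.45,-.162,.285,176.4)
```

```text
[0.41631149 0.12478572 0.28796142] 49.8971351981163
xyz [ 0.1206 -0.2624  0.0026] rot [0.0008 0.0044 0.6107] steps 6.9
```

Call:
carry_out(plan=[{"rot": [0, 0, 0.09], "xyz": [0.018, -0.038, 0], "grip": 255}, {"rot": [0, 0, 0.18], "xyz": [0.035, -0.075, 0], "grip": 255}, {"rot": [0, 0, 0.27], "xyz": [0.052, -0.113, 0], "grip": 255}, {"rot": [0, 0, 0.36], "xyz": [0.069, -0.15, 0], "grip": 255}, {"rot": [0, 0, 0.45], "xyz": [0.086, -0.187, 0], "grip": 255}, {"rot": [0, 0, 0.54], "xyz": [0.103, -0.224, 0], "grip": 255}, {"rot": [0, 0, 0.61], "xyz": [0.116, -0.252, 0], "grip": 255}, {"rot": [0, 0, 0.61], "xyz": [0.12, -0.262, 0.003], "grip": 255}])

```text
clock: 16.82
tool_pos: [0.449, -0.1684, 0.2805]
eef_rot: [0.037, 0.999, -0.001, -0.001]
contact_force: [-0.1, -0.5, -0.3]
opening: 0.122
finger_force: 49.9
```

Call:
carry_out(plan=[{"rot": [0, 0, 0], "xyz": [0, 0, 0], "grip": 255}, {"rot": [0, 0, 0], "xyz": [0, 0, 0], "grip": 255}, {"rot": [0, 0, 0], "xyz": [0, 0, 0], "grip": 255}, {"rot": [0, 0, 0], "xyz": [0, 0, 0], "grip": 255}])

```text
clock: 17.15
tool_pos: [0.4498, -0.1603, 0.2815]
eef_rot: [0.029, 1.0, 0.0, 0.0]
contact_force: [-0.5, -0.0, -1.3]
opening: 0.124
finger_force: 49.9
```

Run:
```python
from h import *
st,im=snap("wB2");print(st['tool_pos'],st['finger_force'])
go(.542,-.162,.25,176.4)
# bowl rim extents from white mask near the expected place
np.set_printoptions(precision=4,suppress=True)
zt=st["tool_pos"][2];T=R.from_quat(st["eef_rot"])
print("expected rim px",pix("wrist",T.apply([.050,0,-.0217])+st["tool_pos"],st))
hsv=cv2.cvtColor(np.ascontiguousarray(im),cv2.COLOR_BGR2HSV)
m=((hsv[:,:,1]<60)&(hsv[:,:,2]>100)).astype(np.uint8);n,l,s,c=cv2.connectedComponentsWithStats(m)
for i in range(1,n):
    if s[i,4]>1500: print(s[i],c[i])
```

```text
[ 0.44979431 -0.16029424  0.28148296] 49.896563440561295
xyz [-0.0921  0.004   0.0315] rot [0.0004 0.0003 0.0041] steps 2.3
expected rim px [279.2149 183.7194]
[ 329    3   74   72 4120] [365.4066  38.5762]
[  181   100   379   218 20808] [313.3101 202.788 ]
```

Run:
```python
from h import *
np.set_printoptions(precision=4,suppress=True)
st=pickle.load(open("pics/wB2.pkl","rb"));im=cv2.imread("pics/wB2.png");T=R.from_quat(st["eef_rot"])
g=cv2.medianBlur(cv2.cvtColor(im,cv2.COLOR_BGR2GRAY),3)
c=cv2.HoughCircles(g,cv2.HOUGH_GRADIENT,1.5,20,param1=120,param2=50,minRadius=45,maxRadius=85)
print(c[0][:4] if c is not None else None)
u,v,_=c[0][0]; print(T.inv().apply(onz("wrist",u,v,st["tool_pos"][2]+.0217,st)-st["tool_pos"]))
```

```text
[[273.75 179.25  61.05]
 [297.75 186.75  84.15]
 [405.75 306.75  80.85]
 [327.75 179.25  64.35]]
[ 0.0518 -0.0021 -0.0217]
```

Call:
carry_out(plan=[{"rot": [0, 0, 0], "xyz": [-0.03, 0.001, 0], "grip": 255}, {"rot": [0, 0, 0], "xyz": [-0.06, 0.003, 0.0], "grip": 255}, {"rot": [0, 0, 0], "xyz": [-0.08, 0.004, 0.01], "grip": 255}, {"rot": [0, 0, 0], "xyz": [-0.092, 0.004, 0.02], "grip": 255}, {"rot": [0, 0, 0], "xyz": [-0.092, 0.004, 0.032], "grip": 255}, {"rot": [0, 0, 0], "xyz": [-0.092, 0.004, 0.032], "grip": 255}, {"rot": [0, 0, 0], "xyz": [-0.092, 0.004, 0.032], "grip": 255}, {"rot": [0, 0, 0], "xyz": [-0.092, 0.004, 0.032], "grip": 255}])

```text
clock: 17.87
tool_pos: [0.5409, -0.1641, 0.2496]
eef_rot: [0.031, 1.0, -0.0, -0.0]
contact_force: [-0.1, -1.0, -0.5]
opening: 0.124
finger_force: 49.9
```

Run:
```python
from h import *
st=r.get_state();print(st['tool_pos'],st['contact_force'])
go(.542,-.162,.184-.0177,176.4)
```

```text
[ 0.54094158 -0.16408361  0.24956309] [-0.09063378 -0.95803438 -0.5036285 ]
xyz [-0.001   0.0022  0.0833] rot [-0.0004 -0.0005  0.0009] steps 2.0
```

Call:
carry_out(plan=[{"rot": [0, 0, 0], "xyz": [-0.001, 0.002, 0.015], "grip": 255}, {"rot": [0, 0, 0], "xyz": [-0.001, 0.002, 0.03], "grip": 255}, {"rot": [0, 0, 0], "xyz": [-0.001, 0.002, 0.042], "grip": 255}, {"rot": [0, 0, 0], "xyz": [-0.001, 0.002, 0.053], "grip": 255}, {"rot": [0, 0, 0], "xyz": [-0.001, 0.002, 0.063], "grip": 255}, {"rot": [0, 0, 0], "xyz": [-0.001, 0.002, 0.073], "grip": 255}, {"rot": [0, 0, 0], "xyz": [-0.001, 0.002, 0.083], "grip": 255}, {"rot": [0, 0, 0], "xyz": [-0.001, 0.002, 0.083], "grip": 255}])

```text
clock: 18.53
tool_pos: [0.5423, -0.1625, 0.1643]
eef_rot: [0.031, 1.0, 0.0, -0.001]
contact_force: [-1.3, -0.4, -0.9]
opening: 0.125
finger_force: 49.9
```

Run:
```python
from h import *
st,im=snap("wB4");print(st['tool_pos'],st['contact_force'],st['moment'],st['finger_force'],st['opening'])
cv2.imwrite("pics/sB4.png",r.snapshot("scene")[:,:,::-1])
```

```text
[ 0.54234214 -0.16248616  0.16432924] [-1.34105854 -0.44977619 -0.87094018] [-0.00808842 -0.10767948  0.01422289] 49.89581421017647 0.12497030194989811
```

The force signature matches the first hang, so I'm releasing.

Call:
carry_out(plan=[{"rot": [0, 0, 0], "xyz": [0, 0, 0], "grip": 100}, {"rot": [0, 0, 0], "xyz": [0, 0, 0], "grip": 100}, {"rot": [0, 0, 0], "xyz": [0, 0, 0], "grip": 100}, {"rot": [0, 0, 0], "xyz": [0, 0, 0], "grip": 100}, {"rot": [0, 0, 0], "xyz": [0, 0, 0], "grip": 100}, {"rot": [0, 0, 0], "xyz": [0, 0, 0], "grip": 100}, {"rot": [0, 0, 0], "xyz": [0, 0, 0], "grip": 100}, {"rot": [0, 0, 0], "xyz": [0, 0, 0], "grip": 100}])

```text
clock: 19.3
tool_pos: [0.543, -0.1624, 0.1662]
eef_rot: [0.031, 1.0, -0.0, 0.0]
contact_force: [0.1, 0.6, -1.1]
opening: 0.607
finger_force: 0.0
```

Call:
carry_out(plan=[{"rot": [0, 0, 0], "xyz": [0, 0, -0.02], "grip": 100}, {"rot": [0, 0, 0], "xyz": [0, 0, -0.05], "grip": 100}, {"rot": [0, 0, 0], "xyz": [0, 0, -0.08], "grip": 100}, {"rot": [0, 0, 0], "xyz": [0, 0, -0.1], "grip": 100}, {"rot": [0, 0, 0], "xyz": [0.03, 0, -0.1], "grip": 100}, {"rot": [0, 0, 0], "xyz": [0.06, 0, -0.1], "grip": 100}, {"rot": [0, 0, 0], "xyz": [0.09, 0, -0.1], "grip": 100}, {"rot": [0, 0, 0], "xyz": [0.1, 0, -0.1], "grip": 100}])

```text
clock: 19.97
tool_pos: [0.4385, -0.1563, 0.2659]
eef_rot: [0.031, 1.0, -0.001, -0.002]
contact_force: [-0.3, 0.2, -0.2]
opening: 0.607
finger_force: 0.0
```

Run:
```python
from h import *
st=r.get_state();print(st['tool_pos'],st['contact_force'],st['q'])
cv2.imwrite("pics/s6.png",r.snapshot("scene")[:,:,::-1])
go(.438,-.103,.265,197.5)
```

```text
[ 0.43849065 -0.15627367  0.26592469] [-0.30767584  0.1865131  -0.21438721] [ 0.84119729  0.58309206 -0.95126109  1.96876915  0.60668182  0.90934061
  1.08064723]
xyz [0.0037 0.0533 0.0009] rot [-0.0017 -0.0052 -0.3677] steps 2.9
```

Call:
carry_out(plan=[{"rot": [0, 0, -0.1], "xyz": [0.002, 0.02, 0], "grip": 100}, {"rot": [0, 0, -0.2], "xyz": [0.004, 0.04, 0], "grip": 100}, {"rot": [0, 0, -0.3], "xyz": [0.004, 0.053, 0], "grip": 100}, {"rot": [0, 0, -0.37], "xyz": [0.004, 0.053, 0], "grip": 100}, {"rot": [0, 0, -0.37], "xyz": [0.004, 0.053, 0], "grip": 100}, {"rot": [0, 0, -0.37], "xyz": [0.004, 0.053, 0], "grip": 100}, {"rot": [0, 0, -0.37], "xyz": [0.004, 0.053, 0], "grip": 100}, {"rot": [0, 0, -0.37], "xyz": [0.004, 0.053, 0], "grip": 100}])

```text
clock: 20.68
tool_pos: [0.4427, -0.1035, 0.2661]
eef_rot: [-0.152, 0.988, -0.0, -0.0]
contact_force: [0.0, 0.2, -0.5]
opening: 0.609
finger_force: 0.0
```

Run:
```python
from h import *
st,im=snap("wC");print(st['tool_pos'],st['eef_rot'])
hsv=cv2.cvtColor(np.ascontiguousarray(im),cv2.COLOR_BGR2HSV)
m=((hsv[:,:,1]<60)&(hsv[:,:,2]>120)).astype(np.uint8);n,l,s,c=cv2.connectedComponentsWithStats(m)
for i in range(1,n):
    if s[i,4]>300: print(s[i],c[i])
s6=cv2.imread("pics/s6.png")[130:250,180:280]; cv2.imwrite("pics/view13.png",np.hstack([cv2.resize(im,None,fx=.9,fy=.9),cv2.resize(s6,(290,378))[:,:290]]) if 0 else np.hstack([im[:300,100:460],cv2.resize(s6,(360,300))]))
```

```text
[ 0.44266278 -0.10346274  0.26611473] [-1.51856801e-01  9.88402500e-01 -9.62081817e-05 -1.61416809e-05]
[ 331   30   76   77 4557] [368.69234145  67.73184112]
[ 195   48   39   38 1109] [214.03787196  66.15689811]
[ 251  105   53  128 3137] [278.22856232 150.89990437]
[ 117  200  214   82 1242] [223.12399356 241.0942029 ]
[ 116  209  216   83 1221] [222.13595414 250.59459459]
[  0 221  13  63 618] [  4.74595469 253.05501618]
[ 222  274   58   44 2005] [251.62543641 298.3605985 ]
[ 155  327  222   50 2802] [263.6834404  338.59279086]
```

View pics/view13.png

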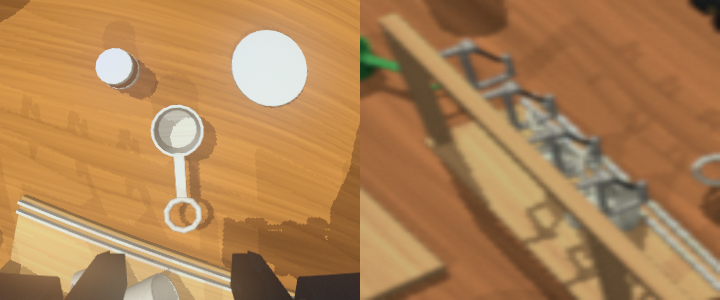

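Left half: cup C's rim is at (277.5,130.5) and its eye at (283,214) in full-image pixels. Right half: both hung cups are under their hooks.

Run:
```python
from h import *
np.set_printoptions(precision=4,suppress=True)
st=pickle.load(open("pics/wC.pkl","rb"))
for zc,L in ((.037,.098),(.042,.100)):
    e=onz("wrist",283,214,zc,st);b=onz("wrist",277.5,130.5,zc+.004,st);l=onz("wrist",251,130,zc+.004,st);q=onz("wrist",303.5,130,zc+.004,st)
    p=e+(b-e)*.046/L;y=np.degrees(np.arctan2(*(b-e)[1::-1]))
    print(zc,"eye",e,"bowl",b,"L",np.linalg.norm((e-b)[:2]),"dia",np.linalg.norm(l-q),"yaw",y,"grip",p)
    go(p[0],p[1],zc-.019,y)
```

```text
0.037 eye [ 0.4834 -0.0847  0.037 ] bowl [ 0.3893 -0.1212  0.041 ] L 0.10095522409177084 dia 0.059587179882874625 yaw -158.78835838837662 grip [ 0.4393 -0.1018  0.0389]
xyz [0.0027 0.0026 0.2482] rot [-0.0003 -0.0001 -0.0649] steps 6.0
0.042 eye [ 0.4819 -0.0853  0.042 ] bowl [ 0.389  -0.1213  0.046 ] L 0.09961380620011684 dia 0.05878501394846442 yaw -158.7885480399687 grip [ 0.4392 -0.1018  0.0438]
xyz [0.0027 0.0026 0.2432] rot [-0.0003 -0.0001 -0.0649] steps 5.8
```

Call:
carry_out(plan=[{"rot": [0, 0, -0.065], "xyz": [0.003, 0.003, 0.04], "grip": 100}, {"rot": [0, 0, -0.065], "xyz": [0.003, 0.003, 0.08], "grip": 100}, {"rot": [0, 0, -0.065], "xyz": [0.003, 0.003, 0.12], "grip": 100}, {"rot": [0, 0, -0.065], "xyz": [0.003, 0.003, 0.16], "grip": 100}, {"rot": [0, 0, -0.065], "xyz": [0.003, 0.003, 0.19], "grip": 100}, {"rot": [0, 0, -0.065], "xyz": [0.003, 0.003, 0.22], "grip": 100}, {"rot": [0, 0, -0.065], "xyz": [0.003, 0.003, 0.235], "grip": 100}, {"rot": [0, 0, -0.065], "xyz": [0.003, 0.003, 0.242], "grip": 100}])

```text
clock: 21.4
tool_pos: [0.4379, -0.1012, 0.0218]
eef_rot: [-0.185, 0.983, 0.0, -0.002]
contact_force: [1.0, 1.3, 1.5]
opening: 0.602
finger_force: 0.0
```

Call:
carry_out(plan=[{"rot": [0, 0, 0], "xyz": [0, 0, 0], "grip": 100}, {"rot": [0, 0, 0], "xyz": [0, 0, 0], "grip": 255}, {"rot": [0, 0, 0], "xyz": [0, 0, 0], "grip": 255}, {"rot": [0, 0, 0], "xyz": [0, 0, 0], "grip": 255}, {"rot": [0, 0, 0], "xyz": [0, 0, 0], "grip": 255}, {"rot": [0, 0, 0], "xyz": [0, 0, 0], "grip": 255}, {"rot": [0, 0, 0], "xyz": [0, 0, 0], "grip": 255}], squeeze=50)

```text
clock: 21.98
tool_pos: [0.439, -0.1012, 0.0246]
eef_rot: [-0.185, 0.983, -0.0, 0.0]
contact_force: [-0.9, -0.7, 0.2]
opening: 0.179
finger_force: 0.0
```

Call:
carry_out(plan=[{"rot": [0, 0, 0], "xyz": [0, 0, 0], "grip": 255}, {"rot": [0, 0, 0], "xyz": [0, 0, 0], "grip": 255}, {"rot": [0, 0, 0], "xyz": [0, 0, 0], "grip": 255}, {"rot": [0, 0, 0], "xyz": [0, 0, 0], "grip": 255}])

```text
clock: 22.32
tool_pos: [0.439, -0.1011, 0.0243]
eef_rot: [-0.185, 0.983, -0.0, 0.0]
contact_force: [0.8, -0.4, 3.1]
opening: 0.122
finger_force: 50.0
```

Call:
carry_out(plan=[{"rot": [0, 0, 0], "xyz": [0, 0, -0.02], "grip": 255}, {"rot": [0, 0, 0], "xyz": [0, 0, -0.05], "grip": 255}, {"rot": [0, 0, 0], "xyz": [0, 0, -0.09], "grip": 255}, {"rot": [0, 0, 0], "xyz": [0, 0, -0.13], "grip": 255}, {"rot": [0, 0, 0], "xyz": [0, 0, -0.17], "grip": 255}, {"rot": [0, 0, 0], "xyz": [0, 0, -0.21], "grip": 255}, {"rot": [0, 0, 0], "xyz": [0, 0, -0.25], "grip": 255}, {"rot": [0, 0, 0], "xyz": [0, 0, -0.26], "grip": 255}])

```text
clock: 22.98
tool_pos: [0.4409, -0.1001, 0.289]
eef_rot: [-0.185, 0.983, -0.001, 0.004]
contact_force: [0.7, -0.1, -1.3]
opening: 0.125
finger_force: 50.0
```

Run:
```python
from h import *
st=r.get_state();print(st['tool_pos'],st['finger_force'])
go(.45,-.2335,.285,176.4)
```

```text
[ 0.44089427 -0.1000631   0.28902696] 49.95540976524353
xyz [ 0.0401 -0.1276  0.0042] rot [-0.0018  0.0077  0.4353] steps 3.5
```

Call:
carry_out(plan=[{"rot": [0, 0, 0.09], "xyz": [0.008, -0.026, 0], "grip": 255}, {"rot": [0, 0, 0.18], "xyz": [0.017, -0.053, 0], "grip": 255}, {"rot": [0, 0, 0.27], "xyz": [0.026, -0.08, 0], "grip": 255}, {"rot": [0, 0, 0.36], "xyz": [0.034, -0.108, 0], "grip": 255}, {"rot": [0, 0, 0.43], "xyz": [0.04, -0.124, 0], "grip": 255}, {"rot": [0, 0, 0.435], "xyz": [0.04, -0.128, 0], "grip": 255}, {"rot": [0, 0, 0.435], "xyz": [0.04, -0.128, 0], "grip": 255}, {"rot": [0, 0, 0.435], "xyz": [0.04, -0.128, 0], "grip": 255}])

```text
clock: 23.65
tool_pos: [0.448, -0.233, 0.2839]
eef_rot: [0.03, 1.0, 0.001, -0.0]
contact_force: [0.0, -1.4, -1.2]
opening: 0.12
finger_force: 50.0
```

Run:
```python
from h import *
np.set_printoptions(precision=4,suppress=True)
st,im=snap("wC2");print(st['tool_pos'],st['finger_force']);T=R.from_quat(st["eef_rot"])
go(.5375,-.2335,.25,176.4)
g=cv2.medianBlur(cv2.cvtColor(np.ascontiguousarray(im),cv2.COLOR_BGR2GRAY),3)
c=cv2.HoughCircles(g,cv2.HOUGH_GRADIENT,1.5,20,param1=120,param2=50,minRadius=50,maxRadius=85)
for u,v,q in c[0][:3]: print(u,v,q,T.inv().apply(onz("wrist",u,v,st["tool_pos"][2]+.0217,st)-st["tool_pos"]))
```

```text
[ 0.448  -0.233   0.2839] 49.95590798556805
xyz [-0.0893  0.0043  0.0341] rot [ 0.0013 -0.0002  0.0043] steps 2.3
276.75 171.75 65.3 [ 0.0548 -0.001  -0.0217]
345.75 300.75 80.75 [-0.0047  0.0307 -0.0217]
366.75 318.75 69.2 [-0.0159  0.0423 -0.0216]
```

Bowl centre sits at 0.055 in tool x (0.054 nominal), so the cup is level and centred. Proceeding to the rightmost hook.

Call:
carry_out(plan=[{"rot": [0, 0, 0.004], "xyz": [-0.03, 0.001, 0], "grip": 255}, {"rot": [0, 0, 0.004], "xyz": [-0.06, 0.003, 0.0], "grip": 255}, {"rot": [0, 0, 0.004], "xyz": [-0.08, 0.004, 0.01], "grip": 255}, {"rot": [0, 0, 0.004], "xyz": [-0.089, 0.004, 0.02], "grip": 255}, {"rot": [0, 0, 0.004], "xyz": [-0.089, 0.004, 0.034], "grip": 255}, {"rot": [0, 0, 0.004], "xyz": [-0.089, 0.004, 0.034], "grip": 255}, {"rot": [0, 0, 0.004], "xyz": [-0.089, 0.004, 0.034], "grip": 255}, {"rot": [0, 0, 0.004], "xyz": [-0.089, 0.004, 0.034], "grip": 255}])

```text
clock: 24.37
tool_pos: [0.5366, -0.2359, 0.2506]
eef_rot: [0.033, 0.999, -0.0, -0.0]
contact_force: [0.2, 0.5, -1.1]
opening: 0.118
finger_force: 50.0
```

Run:
```python
from h import *
st=r.get_state();print(st['tool_pos'],st['contact_force'])
go(.5375,-.2335,.184-.0177,176.4)
```

```text
[ 0.53662594 -0.23585191  0.250622  ] [ 0.20026929  0.49246464 -1.07670449]
xyz [-0.0007  0.0024  0.0843] rot [-0.     -0.0003 -0.0028] steps 2.0
```

Call:
carry_out(plan=[{"rot": [0, 0, 0], "xyz": [-0.001, 0.002, 0.015], "grip": 255}, {"rot": [0, 0, 0], "xyz": [-0.001, 0.002, 0.03], "grip": 255}, {"rot": [0, 0, 0], "xyz": [-0.001, 0.002, 0.042], "grip": 255}, {"rot": [0, 0, 0], "xyz": [-0.001, 0.002, 0.053], "grip": 255}, {"rot": [0, 0, 0], "xyz": [-0.001, 0.002, 0.063], "grip": 255}, {"rot": [0, 0, 0], "xyz": [-0.001, 0.002, 0.073], "grip": 255}, {"rot": [0, 0, 0], "xyz": [-0.001, 0.002, 0.083], "grip": 255}, {"rot": [0, 0, 0], "xyz": [-0.001, 0.002, 0.084], "grip": 255}])

```text
clock: 25.03
tool_pos: [0.5375, -0.2343, 0.1643]
eef_rot: [0.033, 0.999, 0.0, -0.001]
contact_force: [0.1, -0.1, -1.2]
opening: 0.123
finger_force: 50.0
```

Run:
```python
from h import *
st=r.get_state();print(st['tool_pos'],st['contact_force'],st['moment'],st['finger_force'],st['opening'])
```

```text
[ 0.53754732 -0.23430826  0.16427546] [ 0.09104446 -0.13185275 -1.23732342] [ 0.06408383 -0.17661159  0.01830952] 49.955421164631844 0.12335514203567173
```

Call:
carry_out(plan=[{"rot": [0, 0, 0], "xyz": [0, 0, 0], "grip": 100}, {"rot": [0, 0, 0], "xyz": [0, 0, 0], "grip": 100}, {"rot": [0, 0, 0], "xyz": [0, 0, 0], "grip": 100}, {"rot": [0, 0, 0], "xyz": [0, 0, 0], "grip": 100}, {"rot": [0, 0, 0], "xyz": [0, 0, 0], "grip": 100}, {"rot": [0, 0, 0], "xyz": [0, 0, 0], "grip": 100}, {"rot": [0, 0, 0], "xyz": [0, 0, 0], "grip": 100}, {"rot": [0, 0, 0], "xyz": [0, 0, 0], "grip": 100}])

```text
clock: 25.7
tool_pos: [0.5382, -0.2345, 0.1663]
eef_rot: [0.033, 0.999, -0.0, 0.0]
contact_force: [-0.3, -0.1, 0.3]
opening: 0.61
finger_force: 0.0
```

Call:
carry_out(plan=[{"rot": [0, 0, 0], "xyz": [0, 0, -0.02], "grip": 100}, {"rot": [0, 0, 0], "xyz": [0, 0, -0.05], "grip": 100}, {"rot": [0, 0, 0], "xyz": [0, 0, -0.09], "grip": 100}, {"rot": [0, 0, 0], "xyz": [0, 0, -0.13], "grip": 100}, {"rot": [0, 0, 0], "xyz": [0.03, 0, -0.16], "grip": 140}, {"rot": [0, 0, 0], "xyz": [0.06, 0, -0.18], "grip": 140}, {"rot": [0, 0, 0], "xyz": [0.09, 0, -0.18], "grip": 140}, {"rot": [0, 0, 0], "xyz": [0.1, 0, -0.18], "grip": 140}])

```text
clock: 26.37
tool_pos: [0.4352, -0.2278, 0.3473]
eef_rot: [0.034, 0.999, -0.002, -0.001]
contact_force: [-0.7, -0.6, -0.1]
opening: 0.449
finger_force: 0.0
```

Run:
```python
from h import *
st=r.get_state();print(st['tool_pos'],st['contact_force'],st['q'])
go(.45,.22,.40,86.4)
s=r.snapshot("scene")[:,:,::-1]; t=r.snapshot("top")[:,:,::-1]; w=snap("wD")[1]
cv2.imwrite("pics/s7.png",s);cv2.imwrite("pics/t7.png",t)
a=cv2.resize(s[135:235,185:285],(400,400),interpolation=cv2.INTER_CUBIC);b=cv2.resize(t[130:230,270:370],(400,400),interpolation=cv2.INTER_CUBIC)
cv2.imwrite("pics/view14.png",np.hstack([a,b]))
```

```text
[ 0.43520411 -0.22782779  0.34725096] [-0.68475922 -0.6037261  -0.1170112 ] [ 0.99653586  0.50648637 -0.96250748  1.7779414   0.46544772  1.10463127
  1.37915199]
xyz [ 0.0154  0.4476 -0.0541] rot [-3.4000e-03  1.4000e-03  1.5663e+00] steps 12.5
```

View pics/view14.png

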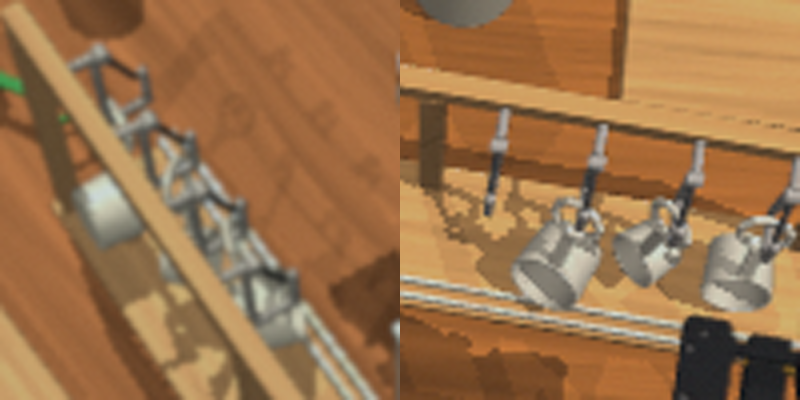

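All three cups hang in hooks, with bowls at (555,265), (648,250) and (737,275) in the right half and their eyes round the hooks. Now to shut the screen.

Call:
carry_out(plan=[{"rot": [0, 0, 0.12], "xyz": [0.001, 0.036, -0.01], "grip": 140}, {"rot": [0, 0, 0.24], "xyz": [0.002, 0.072, -0.03], "grip": 140}, {"rot": [0, 0, 0.36], "xyz": [0.004, 0.108, -0.054], "grip": 140}, {"rot": [0, 0, 0.48], "xyz": [0.005, 0.144, -0.054], "grip": 140}, {"rot": [0, 0, 0.6], "xyz": [0.006, 0.18, -0.054], "grip": 140}, {"rot": [0, 0, 0.72], "xyz": [0.007, 0.216, -0.054], "grip": 140}, {"rot": [0, 0, 0.84], "xyz": [0.009, 0.252, -0.054], "grip": 140}, {"rot": [0, 0, 0.96], "xyz": [0.01, 0.288, -0.054], "grip": 140}])

```text
clock: 27.18
tool_pos: [0.4489, 0.0596, 0.3999]
eef_rot: [0.487, 0.873, 0.001, -0.0]
contact_force: [0.5, -0.2, -0.3]
opening: 0.447
finger_force: 0.0
```

Run:
```python
from h import *
st=r.get_state();print(st['tool_pos'],st['q'])
go(.582,.22,.36,86.4)
```

```text
[0.44885371 0.05963446 0.39989321] [ 0.32707095  0.33668037 -0.78455174  1.77999244  0.25958984  1.13124365
  0.01176938]
xyz [0.0665 0.1975 0.0401] rot [ 6.000e-04 -1.300e-03  6.156e-01] steps 5.1
```

Call:
carry_out(plan=[{"rot": [0, 0, 0.12], "xyz": [0.013, 0.038, 0.0], "grip": 140}, {"rot": [0, 0, 0.24], "xyz": [0.026, 0.076, 0.0], "grip": 140}, {"rot": [0, 0, 0.36], "xyz": [0.039, 0.114, 0.01], "grip": 140}, {"rot": [0, 0, 0.48], "xyz": [0.052, 0.152, 0.02], "grip": 140}, {"rot": [0, 0, 0.6], "xyz": [0.064, 0.188, 0.03], "grip": 140}, {"rot": [0, 0, 0.615], "xyz": [0.066, 0.197, 0.04], "grip": 140}, {"rot": [0, 0, 0.615], "xyz": [0.066, 0.197, 0.04], "grip": 140}, {"rot": [0, 0, 0.615], "xyz": [0.066, 0.197, 0.04], "grip": 140}])

```text
clock: 27.85
tool_pos: [0.5799, 0.2177, 0.3585]
eef_rot: [0.726, 0.687, -0.001, -0.001]
contact_force: [0.4, 0.2, -1.2]
opening: 0.449
finger_force: 0.0
```

Call:
carry_out(plan=[{"rot": [0, 0, 0], "xyz": [0, 0, 0], "grip": 140}, {"rot": [0, 0, 0], "xyz": [0, 0, 0], "grip": 140}, {"rot": [0, 0, 0], "xyz": [0, 0, 0], "grip": 140}])

```text
clock: 28.1
tool_pos: [0.5801, 0.2158, 0.3612]
eef_rot: [0.728, 0.686, 0.001, 0.001]
contact_force: [0.5, -0.1, -0.6]
opening: 0.455
finger_force: 0.0
```

Run:
```python
from h import *
np.set_printoptions(precision=4,suppress=True)
st,im=snap("wE");print(st['tool_pos'],st['contact_force'])
go(.5825,.2215,.234,86.4)
hsv=cv2.cvtColor(np.ascontiguousarray(im),cv2.COLOR_BGR2HSV)
p=pix("wrist",[.5825,.2215,.271],st);print("expected block px",p)
x,y=p.astype(int);sub=hsv[y-40:y+40,x-40:x+40];m=((sub[:,:,2]<140)).astype(np.uint8)
n,l,s,c=cv2.connectedComponentsWithStats(m)
for i in range(1,n):
    if s[i,4]>100: print(s[i]+[x-40,y-40,0,0,0],c[i]+[x-40,y-40],onz("wrist",*(c[i]+[x-40,y-40]),.271,st))
```

```text
[0.5801 0.2158 0.3612] [ 0.4592 -0.1448 -0.6115]
xyz [0.0056 0.0019 0.1272] rot [ 0.0014 -0.      0.0039] steps 3.1
expected block px [281.8669 206.2438]
[300 169  21  29 114] [308.1754 178.5526] [0.6033 0.2418 0.271 ]
[271 175  21  22 228] [280.364  181.6754] [0.5825 0.2406 0.271 ]
[295 205  26  41 464] [303.9655 221.7328] [0.5989 0.208  0.271 ]
```

Call:
carry_out(plan=[{"rot": [0, 0, 0.004], "xyz": [0.005, 0.002, 0.035], "grip": 140}, {"rot": [0, 0, 0.004], "xyz": [0.005, 0.002, 0.07], "grip": 140}, {"rot": [0, 0, 0.004], "xyz": [0.005, 0.002, 0.1], "grip": 140}, {"rot": [0, 0, 0.004], "xyz": [0.005, 0.002, 0.118], "grip": 140}, {"rot": [0, 0, 0.004], "xyz": [0.005, 0.002, 0.126], "grip": 140}, {"rot": [0, 0, 0.004], "xyz": [0.005, 0.002, 0.126], "grip": 255}, {"rot": [0, 0, 0.004], "xyz": [0.005, 0.002, 0.126], "grip": 255}, {"rot": [0, 0, 0.004], "xyz": [0.005, 0.002, 0.126], "grip": 255}], squeeze=20)

```text
clock: 28.82
tool_pos: [0.5833, 0.2225, 0.2361]
eef_rot: [0.729, 0.685, 0.002, 0.0]
contact_force: [1.0, 0.3, 0.1]
opening: 0.246
finger_force: 0.0
```

Call:
carry_out(plan=[{"rot": [0, 0, 0], "xyz": [0, 0, 0], "grip": 255}, {"rot": [0, 0, 0], "xyz": [0, 0, 0], "grip": 255}, {"rot": [0, 0, 0], "xyz": [0, 0, 0], "grip": 255}, {"rot": [0, 0, 0], "xyz": [0, 0, 0], "grip": 255}])

```text
clock: 29.15
tool_pos: [0.5829, 0.2225, 0.236]
eef_rot: [0.729, 0.685, 0.001, 0.0]
contact_force: [-1.1, -0.4, 6.3]
opening: 0.181
finger_force: 20.0
```

Run:
```python
from h import *
st=r.get_state();print(st['tool_pos'],st['contact_force'],st['opening'],st['finger_force'])
go(.5825-.35*.063+.0008,st['tool_pos'][1]-.349,.234,86.4)
```

```text
[0.5828568  0.22251974 0.23603664] [-1.08663334 -0.40115248  6.30191645] 0.18140434505417966 20.009589814580977
xyz [-3.497e-01  1.000e-04  1.600e-03] rot [ 0.0024 -0.0013  0.0007] steps 8.4
```

Call:
carry_out(plan=[{"rot": [0, 0, 0], "xyz": [-0.02, 0, 0], "grip": 255}, {"rot": [0, 0, 0], "xyz": [-0.045, 0, 0], "grip": 255}, {"rot": [0, 0, 0], "xyz": [-0.07, 0, 0], "grip": 255}, {"rot": [0, 0, 0], "xyz": [-0.1, 0, 0], "grip": 255}, {"rot": [0, 0, 0], "xyz": [-0.13, 0, 0], "grip": 255}, {"rot": [0, 0, 0], "xyz": [-0.16, 0, 0], "grip": 255}, {"rot": [0, 0, 0], "xyz": [-0.185, 0, 0], "grip": 255}, {"rot": [0, 0, 0], "xyz": [-0.2, 0, 0], "grip": 255}])

```text
clock: 29.82
tool_pos: [0.5693, 0.0201, 0.236]
eef_rot: [0.73, 0.684, -0.0, 0.0]
contact_force: [-4.8, 1.5, 8.7]
opening: 0.18
finger_force: 20.0
```

Call:
carry_out(plan=[{"rot": [0, 0, 0], "xyz": [-0.02, 0, 0], "grip": 255}, {"rot": [0, 0, 0], "xyz": [-0.045, 0, 0], "grip": 255}, {"rot": [0, 0, 0], "xyz": [-0.07, 0, 0], "grip": 255}, {"rot": [0, 0, 0], "xyz": [-0.095, 0, 0], "grip": 255}, {"rot": [0, 0, 0], "xyz": [-0.115, 0, 0], "grip": 255}, {"rot": [0, 0, 0], "xyz": [-0.13, 0, 0], "grip": 255}, {"rot": [0, 0, 0], "xyz": [-0.135, 0, 0], "grip": 255}, {"rot": [0, 0, 0], "xyz": [-0.135, 0, 0], "grip": 255}])

```text
clock: 30.48
tool_pos: [0.5603, -0.1149, 0.236]
eef_rot: [0.73, 0.684, -0.001, 0.001]
contact_force: [-7.1, -0.6, 11.4]
opening: 0.176
finger_force: 20.0
```

Call:
carry_out(plan=[{"rot": [0, 0, 0], "xyz": [-0.004, 0, 0], "grip": 255}, {"rot": [0, 0, 0], "xyz": [-0.008, 0, 0], "grip": 255}, {"rot": [0, 0, 0], "xyz": [-0.01, 0, 0], "grip": 255}, {"rot": [0, 0, 0], "xyz": [-0.01, 0, 0], "grip": 255}, {"rot": [0, 0, 0], "xyz": [-0.01, 0, 0], "grip": 255}])

```text
clock: 30.9
tool_pos: [0.5598, -0.1225, 0.236]
eef_rot: [0.729, 0.685, -0.001, -0.0]
contact_force: [-7.0, 0.4, 12.0]
opening: 0.182
finger_force: 20.0
```

Call:
carry_out(plan=[{"rot": [0, 0, 0], "xyz": [-0.002, -0.001, 0], "grip": 255}, {"rot": [0, 0, 0], "xyz": [-0.004, -0.001, 0], "grip": 255}, {"rot": [0, 0, 0], "xyz": [-0.006, -0.001, 0], "grip": 255}, {"rot": [0, 0, 0], "xyz": [-0.006, -0.001, 0], "grip": 255}, {"rot": [0, 0, 0], "xyz": [-0.006, -0.001, 0], "grip": 255}])

```text
clock: 31.32
tool_pos: [0.5595, -0.1268, 0.236]
eef_rot: [0.728, 0.685, 0.001, -0.0]
contact_force: [-4.3, 2.9, 9.1]
opening: 0.178
finger_force: 20.0
```

Call:
carry_out(plan=[{"rot": [0, 0, 0], "xyz": [0, 0, 0], "grip": 150}, {"rot": [0, 0, 0], "xyz": [0, 0, 0], "grip": 150}, {"rot": [0, 0, 0], "xyz": [0, 0, 0], "grip": 150}, {"rot": [0, 0, 0], "xyz": [0, 0, 0], "grip": 150}, {"rot": [0, 0, 0], "xyz": [0, 0, -0.02], "grip": 150}, {"rot": [0, 0, 0], "xyz": [0, 0, -0.05], "grip": 150}, {"rot": [0, 0, 0], "xyz": [0, 0, -0.09], "grip": 150}, {"rot": [0, 0, 0], "xyz": [0, 0, -0.13], "grip": 150}])

```text
clock: 31.98
tool_pos: [0.5589, -0.1284, 0.365]
eef_rot: [0.729, 0.685, -0.001, -0.001]
contact_force: [2.4, -0.4, 0.1]
opening: 0.414
finger_force: 0.0
```

Call:
carry_out(plan=[{"rot": [0, 0, 0], "xyz": [0, -0.04, -0.02], "grip": 150}, {"rot": [0, 0, 0], "xyz": [0, -0.08, -0.04], "grip": 150}, {"rot": [0, 0, 0], "xyz": [0, -0.12, -0.04], "grip": 150}, {"rot": [0, 0, 0], "xyz": [0, -0.12, -0.04], "grip": 150}, {"rot": [0, 0, 0], "xyz": [0, -0.12, -0.04], "grip": 150}, {"rot": [0, 0, 0], "xyz": [0, -0.12, -0.04], "grip": 150}])

```text
clock: 32.48
tool_pos: [0.4404, -0.1213, 0.4045]
eef_rot: [0.729, 0.685, 0.0, 0.001]
contact_force: [0.3, -1.8, -0.3]
opening: 0.415
finger_force: 0.0
```

Run:
```python
from h import *
np.set_printoptions(precision=4,suppress=True)
st=r.get_state();print(st['clock'],st['tool_pos'],st['contact_force'])
t=r.snapshot("top")[:,:,::-1];s=r.snapshot("scene")[:,:,::-1];cv2.imwrite("pics/t8.png",t);cv2.imwrite("pics/s8.png",s)
# block: compare dark-brown blob near the projected expected position, in first and last pictures
for n,im,im0 in (("scene",s,cv2.imread("pics/scene0.png")),("top",t,cv2.imread("pics/top0.png"))):
    for nm,I,P in (("start",im0,[.5627,-.0703,.26]),("now",im,[.5595,-.128,.26])):
        p=pix(n,P);x,y=p.astype(int);sub=I[y-9:y+10,x-9:x+10].astype(int);g=cv2.cvtColor(np.uint8(sub),cv2.COLOR_BGR2GRAY)
        ys,xs=np.where(g<60);print(n,nm,p,len(xs),(xs.mean()+x-9,ys.mean()+y-9) if len(xs) else None,onz(n,xs.mean()+x-9,ys.mean()+y-9,.255) if len(xs) else "")
```

```text
32.4833 [ 0.4404 -0.1213  0.4045] [ 0.3455 -1.7665 -0.3443]
scene start [258.0999 174.5642] 70 (np.float64(258.2285714285714), np.float64(178.31428571428572)) [ 0.5681 -0.0627  0.255 ]
scene now [247.2905 160.7971] 58 (np.float64(247.91379310344826), np.float64(165.20689655172413)) [ 0.5652 -0.1174  0.255 ]
top start [308.5321 189.4529] 49 (np.float64(307.734693877551), np.float64(191.24489795918367)) [ 0.5585 -0.0688  0.255 ]
top now [328.57  192.631] 253 (np.float64(330.6403162055336), np.float64(192.59288537549406)) [ 0.5616 -0.1345  0.255 ]
```

Call:
carry_out(plan=[{"rot": [0, 0, 0], "xyz": [-0.04, 0, 0], "grip": 150}, {"rot": [0, 0, 0], "xyz": [-0.08, -0.02, 0], "grip": 150}, {"rot": [0, 0, 0], "xyz": [-0.12, -0.04, 0], "grip": 150}, {"rot": [0, 0, 0], "xyz": [-0.16, -0.06, 0], "grip": 150}, {"rot": [0, 0, 0], "xyz": [-0.2, -0.08, 0], "grip": 150}, {"rot": [0, 0, 0], "xyz": [-0.24, -0.08, 0], "grip": 150}, {"rot": [0, 0, 0], "xyz": [-0.26, -0.08, 0], "grip": 150}, {"rot": [0, 0, 0], "xyz": [-0.26, -0.08, 0], "grip": 150}])

```text
clock: 33.25
tool_pos: [0.3422, -0.3832, 0.4025]
eef_rot: [0.732, 0.681, -0.001, 0.0]
contact_force: [-0.0, -0.7, -0.7]
opening: 0.413
finger_force: 0.0
```

Run:
```python
from h import *
np.set_printoptions(precision=4,suppress=True)
st=r.get_state();print(st['clock'],st['tool_pos'])
t=r.snapshot("top")[:,:,::-1];s=r.snapshot("scene")[:,:,::-1];cv2.imwrite("pics/t9.png",t);cv2.imwrite("pics/s9.png",s)
t7=cv2.imread("pics/t7.png");s7=cv2.imread("pics/s7.png")
def low(im,x0,x1,y0,y1,S=75,V=90):
    h=cv2.cvtColor(np.ascontiguousarray(im[y0:y1,x0:x1]),cv2.COLOR_BGR2HSV);m=((h[:,:,1]<S)&(h[:,:,2]>V)).astype(np.uint8)
    n,l,q,c=cv2.connectedComponentsWithStats(m);return [(q[i].tolist(),(c[i]+[x0,y0]).round(0).tolist()) for i in range(1,n) if q[i,4]>40]
for n,im in(("t7",t7),("t9",t)): print(n,low(im,285,385,170,215))
for n,im in(("s7",s7),("s9",s)): print(n,low(im,190,290,140,235))
top0=cv2.imread("pics/top0.png")
# screen edges in the top image: white top edge pixels
for nm,im in(("start",top0),("now",t)):
    h=cv2.cvtColor(np.ascontiguousarray(im[178:215,240:395]),cv2.COLOR_BGR2HSV);m=(h[:,:,1]<50)&(h[:,:,2]>185);ys,xs=np.where(m)
    for f in (np.argmin,np.argmax):
        i=f(xs);print(nm,xs[i]+240,ys[i]+178,onz("top",xs[i]+240,ys[i]+178,.226))
```

```text
33.25 [ 0.3422 -0.3832  0.4025]
t7 [([0, 7, 56, 36, 482], [310.0, 196.0]), ([38, 9, 20, 23, 245], [333.0, 191.0]), ([60, 14, 24, 24, 350], [355.0, 196.0]), ([0, 35, 54, 10, 85], [311.0, 210.0])]
t9 [([0, 7, 96, 38, 1823], [328.0, 199.0])]
s7 [([94, 5, 6, 12, 53], [287.0, 151.0]), ([20, 19, 15, 13, 93], [217.0, 164.0]), ([32, 28, 57, 67, 742], [247.0, 201.0]), ([13, 38, 18, 19, 212], [211.0, 187.0]), ([93, 75, 7, 20, 102], [287.0, 224.0])]
s9 [([34, 0, 20, 26, 145], [234.0, 152.0]), ([94, 5, 6, 12, 52], [287.0, 150.0]), ([21, 12, 14, 20, 102], [218.0, 163.0]), ([29, 27, 61, 68, 927], [247.0, 201.0]), ([59, 32, 31, 39, 293], [265.0, 192.0])]
start 242 194 [0.5371 0.1207 0.226 ]
start 361 200 [ 0.5564 -0.2284  0.226 ]
now 242 194 [0.5371 0.1207 0.226 ]
now 380 204 [ 0.5504 -0.2845  0.226 ]
```

Run:
```python
from h import *
t=cv2.imread("pics/t9.png");s=cv2.imread("pics/s9.png")
hs={n:cv2.cvtColor(i,cv2.COLOR_BGR2HSV) for n,i in(("top",t),("scene",s))}
for k,(x,y) in {0:(.603,-.2375),1:(.6074,-.166),2:(.6123,-.0943),3:(.6164,-.0227)}.items():
    for n in("top","scene"):
        row=[]
        for X in ([x+.012,y,.065],[x-.005,y,.065],[x,y,.12]):
            u,v=pix(n,X).round().astype(int);row.append(((int(u),int(v)),np.median(hs[n][v-2:v+3,u-2:u+3].reshape(-1,3),0).astype(int).tolist()))
        print(k,n,row)
```

```text
0 top [((354, 194), [21, 31, 119]), ((354, 199), [43, 18, 201]), ((357, 194), [21, 30, 115])]
0 scene [((219, 183), [17, 119, 197]), ((223, 180), [20, 60, 144]), ((220, 172), [19, 45, 94])]
1 top [((333, 191), [13, 52, 97]), ((333, 196), [23, 26, 140]), ((335, 190), [20, 30, 97])]
1 scene [((230, 199), [18, 118, 197]), ((234, 196), [18, 73, 115]), ((231, 187), [27, 27, 93])]
2 top [((312, 187), [20, 31, 135]), ((312, 192), [45, 10, 190]), ((313, 186), [19, 29, 132])]
2 scene [((241, 215), [17, 120, 197]), ((246, 212), [24, 39, 129]), ((243, 204), [25, 30, 128])]
3 top [((291, 184), [18, 131, 187]), ((291, 189), [39, 13, 201]), ((292, 183), [18, 131, 187])]
3 scene [((254, 232), [17, 120, 197]), ((258, 229), [16, 122, 135]), ((256, 221), [18, 92, 123])]
```

Grey metal (handle and bowl) shows at the hanging places of hooks 0–2 and bare wood at hook 3, and the screen edge moved as expected. Handing in.

```bash
python3 -c "
from plant import r
print(r.finish_job())"
```

```text
the job is handed in; nothing more can be done
None
```

The job is handed in at about 33 s, verdict not shown: all three cups present hang in hooks 0–2, the screen was slid fully open and then shut, and nothing was knocked over; I did not measure the gate angles directly, and the last check of the cups was by pixel colour rather than a viewed picture.

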